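# Quarter-turn a probe gland on an instrument box

### The arm

A 6-joint arm with a two-finger parallel gripper is mounted at the origin on the work surface. World frame = base frame: x ahead of the robot, y to its left, z up, the work surface at z = 0. Lengths are in m, angles in rad, forces in N, time in s.
With the tool pointing down it reaches from about 0.4 to 0.925 m from the base axis. Payload 12.5 kg.
Tool frame: the origin (TCP) lies between the finger pads; the fingertips stand 8 mm ahead of it and the grasp point (between the pads) lies 11 mm behind it; x points along the fingers, y is the direction in which the jaws open and shut, and the axes are right-handed (so a half turn about x gives the same grasp; the last joint's range is limited). The gripper opens to 95 mm and grips with 3 to 60 N. Pads are 20 mm wide; open, the fingers measure 119 mm over their backs; the gripper's body (75 mm by 180 mm) begins 59 mm behind the grasp point.
Start: joints at [-1.394, 0.491, 1.559, -0, 1.092, -0.106], TCP at [0.174, -0.6, 0.223] pointing down, gripper open.
Joint ranges: [-3.1, 3.1], [-0.84, 2.19], [0.05, 2.79], [-1.13, 4.28], [0.06, 2.93], [-2.69, 2.69]. Speed limits (rad/s): [2.22, 2.22, 2.79, 3.14, 3.14, 3.14].

### API

Orientations are given as a rotation vector (axis times angle).
In Python, from rig import observe, viewer, r gives the robot as it stands.
- The arm moves only by the tool servo_tool, never from a script. Its argument "increments" is text: rows parted by semicolons, each of 6 numbers parted by spaces: the shift along the tool's x, y, z in units of 40 mm (1.0 is 40 mm), then the turn, a rotation vector about the tool's x, y, z in units of 6 degrees (1.0 is 6 degrees). In form: dx dy dz rx ry rz; .... A call has 1 to 10 rows; each row is the pose to reach, as a shift and turn from the pose commanded when the call began, along the tool's axes at that moment; what a row does not reach only later rows make up. A row lasts 1/12 s, in which the tool goes at most 41.7 mm and 7.16 degrees, less where a joint would pass 70% of its speed; a pose out of reach is approached as far as the arm can. A call with a gripper value outside its range is refused whole. "claw" is the closure, from 0 (fully open) to 1 (shut), set as the call begins (left out, the last holds). The fingers move at their own pace and stop on an object; "newtons" is the grip in N (left out, the last holds). Time passes only in rows, so rows that repeat a pose let the fingers close. It gives the time, the measured TCP pose, the force and the opening at its end, in the units of the state.
- observe(): the state, without advancing time (a new reading comes with each control period).
- viewer.grab_frame(name): name is "side" or "top"; returns the picture (480x640x3 uint8, red, green, blue); there is no depth.
- viewer.camera_model(name): a dict with "intrinsics" (3x3 intrinsics, pixels), "D" ([k1, k2, p1, p2, k3] as OpenCV has them; the pictures are not rectified), "world_from_camera" (4x4, takes a point from camera to world coordinates). Camera axes: x right, y down, z forward; pixel columns grow to the right and rows downward; lengths in m; the calibration is good to about 2 mm. A picture is of the moment at which its call begins. camera_model takes no time and is no camera call.
- r.finish_job(): hands the job in, once; it reports no verdict.
The state is a dict: "time_s": time; "qpos": joint angles; "joint_velocities": joint speeds; "joint_efforts": joint torques, N m; "eef_pos": TCP position; "eef_rot": TCP orientation; "force": force on the tool from outside, world axes, zero at the start; "ft_torque": the same for the moment, N m; "gripper_width": opening from 0.0 (shut) to 1.0 (fully open).
Only numpy, scipy, OpenCV 4.12 (cv2) and the standard library are available. Lean on these libraries where they do the work, as an engineer would, in place of code of your own. Each camera call takes 0.05 s, during which the arm holds its last target.

### The job

The nickel-plated compression nut that holds the steel probe in the lid of the instrument box is loose: run it down clockwise with the gripper fingers until it is just finger-tight, which you must feel, and go no further by hand. Then fit the larger open-end wrench to it, give it one more quarter turn with the wrench, ease the wrench off and lay it back flat on the green mat. Use the wrench without forcing it, do not lean on the probe, and leave the other things on the bench where they are.

Things in the scene. Friction and masses are not known exactly. Their poses are not given: they have to be found in the camera images.
- gland_nut: Nickel-plated hexagon nut, 24 mm across flats, hexagon 15 mm high, with a dome 4 mm high and 20 mm wide. Origin on its axis at its underside, z up, 12 mm above the box lid, 70 mm above the table (changes by less than 1 mm). A corner lies along its +x; flats are square to 30, 90, 150.. degrees from +x. Clockwise tightens. It starts an eighth to three eighths of a turn short of finger-tight.
- nut_mark (a point): Black marker stroke on a corner of the nut to watch its turn: 12 mm from the axis along the nut's +x, 15 mm above its underside. The nut first runs freely (drag 0.08 N m, either way). Finger-tight, it meets the ferrule, at an angle not known beforehand: there it winds up by 8 degrees to 0.4 N m, then the ferrule yields at that torque and stays; let go, the nut springs back about 6 degrees.
- slip_ring: Thin brass ring 21 mm wide in the gap under the nut: the thread brings it down 1.5 mm per turn of the nut until it bears on the ferrule (finger-tight). Origin at its underside on the axis, z up, 65.5 mm above the box's underside when it bears. Its travel is too small to be measured.
- ferrule_cone: The brass ferrule inside the gland, out of sight: as the nut is turned past finger-tight it is driven into its seat, 1.5 mm per turn, and stays there. Origin at its underside on the axis, z up, at first 61 mm above the box's underside. Its travel is too small to be measured.
- probe: Delicate steel probe tube, 8 mm thick, fixed; it comes up through the nut and stands 27 mm above its dome, tip 58 mm above the lid. Origin on the axis, on the lid; z up. Round its foot, under the nut, is the fixed lower half of the gland: a hexagon 27 mm across flats, up to 9 mm above the lid.
- instrument_box: Grey die-cast box 124 x 104 x 55 mm, fixed on the mat. Origin at the centre of its underside, x along its 124 mm side, z up. Flat lid with four flat corner screws.
- wrench: Larger of two steel open-end wrenches, loose, 0.2 kg, 195 mm long. Origin at the jaw centre (over the nut's axis when pushed fully on), level with the underside of its handle grip; z up. +x points out of the mouth. Jaw faces parallel to x, 25 mm apart, to 10 mm ahead of the origin, rounded tips 5 mm on; throat 15 mm behind. Head 51 mm wide, 2 to 10 mm above the origin.
- wrench_grip (a point): Middle of that wrench's soft black handle grip, which is 20 mm wide and 12 mm thick (this point at half its thickness) and is the wrench's lowest part. It lies 100 mm from the wrench's origin, in the direction 165 degrees from the wrench's +x (behind, 15 degrees to the +y side); the handle runs in that direction to 165 mm. Axes as the wrench's.
- small_wrench: Smaller open-end wrench of the same form lying near, jaw gap 16.5 mm, 145 mm long: too small for the nut. Origin at its jaw centre, +x out of the mouth. Leave it.
- mat: Green cutting mat, 450 mm (x) by 660 mm (y), 3 mm thick, fixed on the table (the table top is at height 0). Origin at the centre of its underside.
- circuit_board: Green circuit board 75 x 95 mm lying on the mat. Leave it.
- side_cutters: Side cutters with orange handles, 150 mm long, on the mat. Leave them.
- green_pliers: Pliers with green handles, 150 mm long, on the mat. Leave them.
- solder_reel: Reel 52 mm wide and 33 mm high, standing flat on the mat. Leave it.
- screwdriver: Screwdriver with a yellow handle, 170 mm long, on the mat. Leave it.
- spare_locknut: Thin round ring 29 mm wide and 5 mm high, lying on the mat. Leave it.
Mind the look-alikes: they are no part of the job. Leave any purple look-alike of the wrench alone.

How it is judged:
On the way, in this order (a step that is already met when the one before it is completed fails the run):
1. the nut has been run down finger-tight by the fingers (within 5 degrees of meeting the ferrule) (z of slip_ring in the frame of instrument_box below 0.065521 m and contact force between wrench and gland_nut below 0.1 N), for 0.1 s.
2. the wrench, on the nut, has turned it to a quarter turn (60 to 120 degrees) past finger-tight (z of ferrule_cone in the frame of instrument_box between 0.0605 and 0.06075 m and z of slip_ring in the frame of instrument_box below 0.065562 m and contact force between wrench and gland_nut above 0.5 N and contact force between the fingers and gland_nut below 0.1 N), for 0.05 s.
At the end, for the whole second after the job is handed in: The nut stands a quarter turn (60 to 120 degrees) clockwise past the place where it became finger-tight and has not been backed off (by more than 15 degrees), and the larger wrench is off it, lying flat and still on the mat (tilted less than 3 degrees) (z of ferrule_cone in the frame of instrument_box between 0.0605 and 0.06075 m and z of slip_ring in the frame of instrument_box below 0.065562 m and x of wrench in the frame of mat between -0.22 and 0.22 m and y of wrench in the frame of mat between -0.33 and 0.33 m and z of wrench in the frame of mat below 0.007 m and angle between wrench's own z axis and vertical below 0.06 rad and linear speed of wrench below 0.02 m/s and horizontal distance between wrench and gland_nut above 0.06 m and contact force between wrench and gland_nut below 0.1 N); the robot touches nothing.
It fails at once if the fingers turn the nut more than 12 degrees past finger-tight (ferrule yielding) (z of ferrule_cone in the frame of instrument_box below 0.06095 m and contact force between the fingers and gland_nut above 2 N).
It fails at once if the wrench turns the nut while it is still loose (more than 25 degrees short of finger-tight) (z of slip_ring in the frame of instrument_box above 0.065604 m and contact force between wrench and gland_nut above 1 N).
It fails at once if the wrench is forced against the nut (more than 100 N between them) (contact force between wrench and gland_nut above 100 N).
It fails at once if the probe is pushed with more than 8 N (contact force between anything else and probe above 8 N).
It fails at once if another thing on the bench is moved by more than 25 mm (distance of any of circuit_board, side_cutters, green_pliers, solder_reel, screwdriver, spare_locknut, small_wrench from where it was at the start of the episode above 0.025 m).
It also fails if it takes over 72 s, if anything falls off the work surface, if the arm or the gripper's body presses on something with over 40 N, if the wrist force passes 120 N, or if a joint passes its speed limit or range.

## Working session

There is one attempt and no reset: what is moved stays moved. The work goes in short steps, Python scripts to look and compute and a tool call to move; the robot and the scene stay as the last step left them, time stands still between calls to the robot, and variables do not carry over. Pictures are saved under pics/ and viewed, and the job is handed in when it is done.

Besides the shell and the picture viewer there is one more tool, called after ">>>" by a JSON object that holds its "fn" and its "kwargs". servo_tool: Moves the arm, as the interface text tells. Its arguments: {"type":"object","properties":{"increments":{"type":"string"},"claw":{"type":"number"},"newtons":{"type":"number"}},"required":["increments"]}

```bash
mkdir -p pics; ls; python3 - <<'E'
from rig import observe, viewer, r
import cv2
print(observe())
for n in ("side","top"):
    im=viewer.grab_frame(n); cv2.imwrite(f"pics/{n}0.png",im[:,:,::-1])
    m=viewer.camera_model(n); print(n,m)
E
```

```text
pics
{'time_s': 0.0, 'qpos': array([-1.39362799e+00,  4.91546414e-01,  1.55945505e+00,  8.25118405e-06,
        1.09167982e+00, -1.05582532e-01]), 'joint_velocities': array([-0.00023743,  0.00044592, -0.0005019 , -0.00024488,  0.00024983,
        0.0009364 ]), 'joint_efforts': array([ 2.17834553e-03, -6.12638283e+01, -2.58178908e+01,  6.93047815e-02,
        4.82777855e-02, -1.26368022e-04]), 'eef_pos': array([ 0.17436688, -0.59994193,  0.22206798]), 'eef_rot': array([ 2.0702797 ,  0.29579088, -2.07034587]), 'force': array([ 0.80809796, -0.41570746, -0.84308894]), 'ft_torque': array([ 0.02878974,  0.06869845, -0.03829727]), 'gripper_width': 1.0012636573559606}
side {'intrinsics': array([[559.70740992,   0.        , 326.57944288],
       [  0.        , 559.70740992, 241.10353477],
       [  0.        ,   0.        ,   1.        ]]), 'D': array([0.04902218, 0.        , 0.        , 0.        , 0.        ]), 'world_from_camera': array([[ 0.77006378, -0.42093193,  0.47939345, -0.20232497],
       [-0.63794365, -0.50165491,  0.58426899, -1.01124737],
       [-0.00544739, -0.7557504 , -0.65483713,  0.96756932],
       [ 0.        ,  0.        ,  0.        ,  1.        ]])}
top {'intrinsics': array([[485.81212081,   0.        , 330.83897439],
       [  0.        , 485.81212081, 242.71181871],
       [  0.        ,   0.        ,   1.        ]]), 'D': array([-0.08702919,  0.        ,  0.        ,  0.        ,  0.        ]), 'world_from_camera': array([[ 0.01949428, -0.9975506 ,  0.06717712,  0.36493675],
       [-0.99954118, -0.01788709,  0.02444362, -0.21910991],
       [-0.02318214, -0.06762281, -0.9974416 ,  1.16062005],
       [ 0.        ,  0.        ,  0.        ,  1.        ]])}
```

View pics/side0.png

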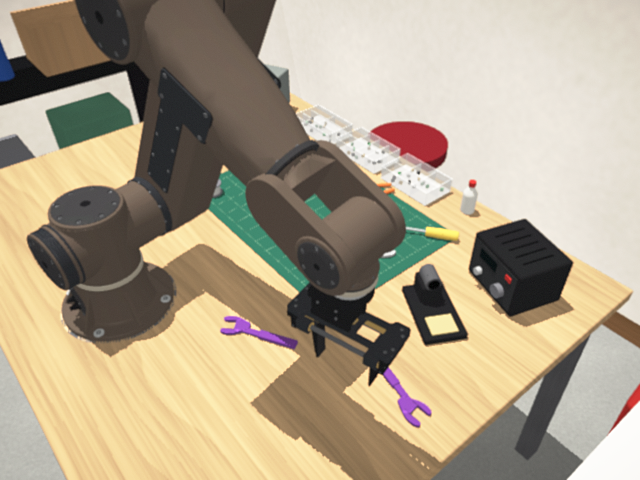

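View pics/top0.png

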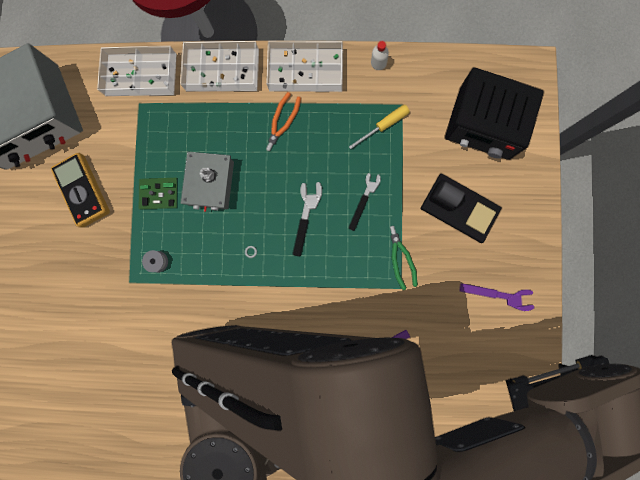

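```bash
cat > h.py <<'E'
import numpy as np, cv2
from rig import observe, viewer, r
from scipy.spatial.transform import Rotation as R
def ray(n,uv):
    m=viewer.camera_model(n); p=cv2.undistortPoints(np.float64(uv).reshape(-1,1,2),m["intrinsics"],m["D"]).reshape(-1,2)
    T=m["world_from_camera"]; d=np.c_[p,np.ones(len(p))]@T[:3,:3].T
    return T[:3,3],d
def onplane(n,uv,z):
    o,d=ray(n,uv); return o+d*((z-o[2])/d[:,2])[:,None]
def proj(n,P):
    m=viewer.camera_model(n); T=np.linalg.inv(m["world_from_camera"])
    return cv2.projectPoints(np.float64(P).reshape(-1,3),cv2.Rodrigues(T[:3,:3])[0],T[:3,3],m["intrinsics"],m["D"])[0].reshape(-1,2)
def shot(n,name,box=None,s=1):
    im=viewer.grab_frame(n)[:,:,::-1].copy(); np.save(f"pics/{name}.npy",im)
    if box: x0,y0,x1,y1=box; im=im[y0:y1,x0:x1]
    cv2.imwrite(f"pics/{name}.png",cv2.resize(im,None,fx=s,fy=s,interpolation=cv2.INTER_CUBIC)); return im
E
python3 - <<'E'
import cv2
im=cv2.imread("pics/top0.png")
cv2.imwrite("pics/nutcrop.png",cv2.resize(im[140:220,170:250],None,fx=7,fy=7,interpolation=cv2.INTER_CUBIC))
cv2.imwrite("pics/wrcrop.png",cv2.resize(im[170:270,270:400],None,fx=6,fy=6,interpolation=cv2.INTER_CUBIC))
E
```

```text
(no output)
```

View pics/nutcrop.png

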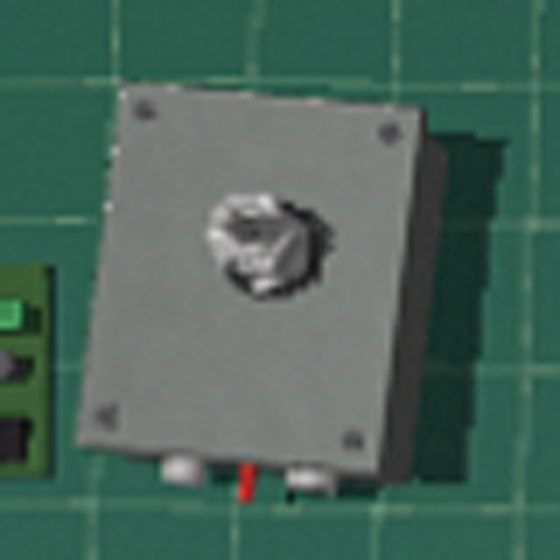

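View pics/wrcrop.png

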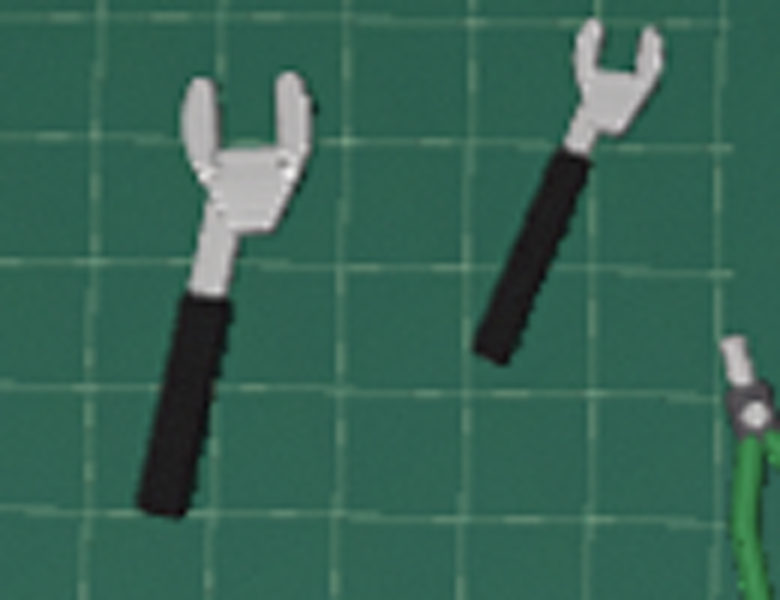

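```bash
python3 - <<'E'
from h import *
def c(p,s,o): return [(p[0]+.5)/s-.5+o[0],(p[1]+.5)/s-.5+o[1]]
lid=[c(p,7,(170,140)) for p in [(122,86),(422,110),(380,474),(78,442)]]
L=onplane("top",lid,.058);print("lid",L, L.mean(0))
for i in range(4): d=L[(i+1)%4]-L[i]; print(np.hypot(*d[:2]),np.degrees(np.arctan2(d[1],d[0])))
print("nut outline centre",onplane("top",[c((262,245),7,(170,140))],.08))
W=[c(p,6,(270,170)) for p in [(201,78),(290,74),(250,148),(207,297),(163,515),(192,408)]]
print("wr tipL,tipR,throat mid,gripstart,gripend",onplane("top",W,.012))
for k in ((0,0),(.058,0)): pass
print(proj("side",[[.5,.1,.08]]))
E
```

```text
lid [[0.64682636 0.14970245 0.058     ]
 [0.63916979 0.04727768 0.058     ]
 [0.51675973 0.05662507 0.058     ]
 [0.52617469 0.15899417 0.058     ]] [0.58223264 0.10314984 0.058     ]
0.10271054882872106 -94.27508492372206
0.12276642592661738 175.6332955679967
0.10280113696284383 84.74525172837079
0.12100893010396015 -4.403812240131137
nut outline centre [[0.58849534 0.09308736 0.08      ]]
wr tipL,tipR,throat mid,gripstart,gripend [[ 0.58556896 -0.12159008  0.012     ]
 [ 0.58768929 -0.15715464  0.012     ]
 [ 0.55758249 -0.14184993  0.012     ]
 [ 0.49756402 -0.12611112  0.012     ]
 [ 0.41065674 -0.11070912  0.012     ]
 [ 0.45326093 -0.12119862  0.012     ]]
[[268.20822499 175.91355669]]
```

```bash
cat >> h.py <<'E'
def pose():
    s=observe(); return np.array(s["eef_pos"]),R.from_rotvec(s["eef_rot"])
def yawrot(deg):  # tool x down, tool y horizontal along angle deg
    a=np.radians(deg); x=np.array([0,0,-1.]); y=np.array([np.cos(a),np.sin(a),0]); return R.from_matrix(np.c_[x,y,np.cross(x,y)])
def row(p,Rt,p0=None,R0=None):
    if p0 is None: p0,R0=pose()
    d=R0.inv().apply(np.array(p)-p0)/.04; w=np.degrees((R0.inv()*Rt).as_rotvec())/6
    return " ".join(f"{v:.3f}" for v in np.r_[d,w])
def st():
    s=observe(); Rm=R.from_rotvec(s["eef_rot"]).as_matrix()
    print("t",s["time_s"],"p",np.round(s["eef_pos"],4),"x",np.round(Rm[:,0],3),"yaw_y",round(np.degrees(np.arctan2(Rm[1,1],Rm[0,1])),2),"F",np.round(s["force"],2),"T",np.round(s["ft_torque"],3),"g",round(s["gripper_width"],3),"q",np.round(s["qpos"],3))
E
python3 - <<'E'
from h import *
st()
p,R0=pose()
print(R0.as_matrix().round(3))
a=row([.6,-.25,.30],R0); print(a)
print(row([.5,.4,.3],R0,np.array([.6,-.25,.3]),R0))
E
```

```text
t 0.1 p [ 0.1744 -0.6     0.2221] x [-0.     0.001 -1.   ] yaw_y -73.8 F [ 0.15  0.02 -0.75] T [-0.022  0.011  0.007] g 1.002 q [-1.394  0.492  1.559  0.     1.092 -0.106]
[[-0.     0.279 -0.96 ]
 [ 0.001 -0.96  -0.279]
 [-1.    -0.001 -0.   ]]
-1.940 -5.434 -12.660 0.000 0.000 0.000
0.016 -16.302 -2.134 0.000 0.000 0.000
```

>>> {"fn": "servo_tool", "kwargs": {"increments": "-1.94 -5.43 -12.66 0 0 0;-1.94 -5.43 -12.66 0 0 0;-1.94 -5.43 -12.66 0 0 0;-1.94 -5.43 -12.66 0 0 0;-1.94 -5.43 -12.66 0 0 0;-1.94 -5.43 -12.66 0 0 0;-1.94 -5.43 -12.66 0 0 0;-1.94 -5.43 -12.66 0 0 0;-1.94 -5.43 -12.66 0 0 0;-1.94 -5.43 -12.66 0 0 0"}}

```text
time_s: 0.93
eef_pos: [0.4944, -0.3365, 0.2809]
eef_rot: [2.07, 0.295, -2.07]
force: [0.9, -1.2, -0.2]
gripper_width: 1.002
```

```bash
python3 - <<'E'
from h import *
st()
p,R0=pose()
print(row([.5,.4,.3],R0))
print(row([.5,.2,.3],R0))
print(row([.62,-.05,.3],R0))
E
```

```text
t 0.9333 p [ 0.4944 -0.3365  0.2809] x [-0.  0. -1.] yaw_y -73.79 F [ 0.86 -1.16 -0.22] T [0.025 0.016 0.033] g 1.002 q [-0.708  0.4    1.55  -0.     1.192  0.58 ]
-0.475 -17.642 -5.273 0.000 0.000 0.000
-0.476 -12.840 -3.877 0.000 0.000 0.000
-0.478 -6.001 -5.014 0.000 0.000 0.000
```

>>> {"fn": "servo_tool", "kwargs": {"increments": "-0.48 -17.64 -5.27 0 0 0;-0.48 -17.64 -5.27 0 0 0;-0.48 -17.64 -5.27 0 0 0;-0.48 -17.64 -5.27 0 0 0;-0.48 -17.64 -5.27 0 0 0;-0.48 -17.64 -5.27 0 0 0;-0.48 -17.64 -5.27 0 0 0;-0.48 -17.64 -5.27 0 0 0;-0.48 -17.64 -5.27 0 0 0;-0.48 -17.64 -5.27 0 0 0"}}

```text
time_s: 1.77
eef_pos: [0.4957, 0.0803, 0.2916]
eef_rot: [2.07, 0.294, -2.07]
force: [0.7, -1.0, 0.3]
gripper_width: 1.0
```

>>> {"fn": "servo_tool", "kwargs": {"increments": "0 -7.5 -2.2 0 0 0;0 -7.5 -2.2 0 0 0;0 -7.5 -2.2 0 0 0;0 -7.5 -2.2 0 0 0;0 -7.5 -2.2 0 0 0;0 -7.5 -2.2 0 0 0;0 -7.5 -2.2 0 0 0"}}

```text
time_s: 2.35
eef_pos: [0.4965, 0.3721, 0.2913]
eef_rot: [2.069, 0.294, -2.07]
force: [1.0, -0.7, -0.0]
gripper_width: 1.0
```

```bash
python3 - <<'E'
from h import *
st(); shot("side","s1",(180,110,380,260),4); shot("top","t1",(170,140,250,220),7)
shot("side","s1n",(250,140,310,200),10)
E
```

```text
t 2.35 p [0.4965 0.3721 0.2913] x [-0. -0. -1.] yaw_y -73.79 F [ 1.01 -0.66 -0.01] T [-0.054  0.059 -0.015] g 1.0 q [ 0.537  0.427  1.478 -0.     1.237  1.825]
```

View pics/s1.png

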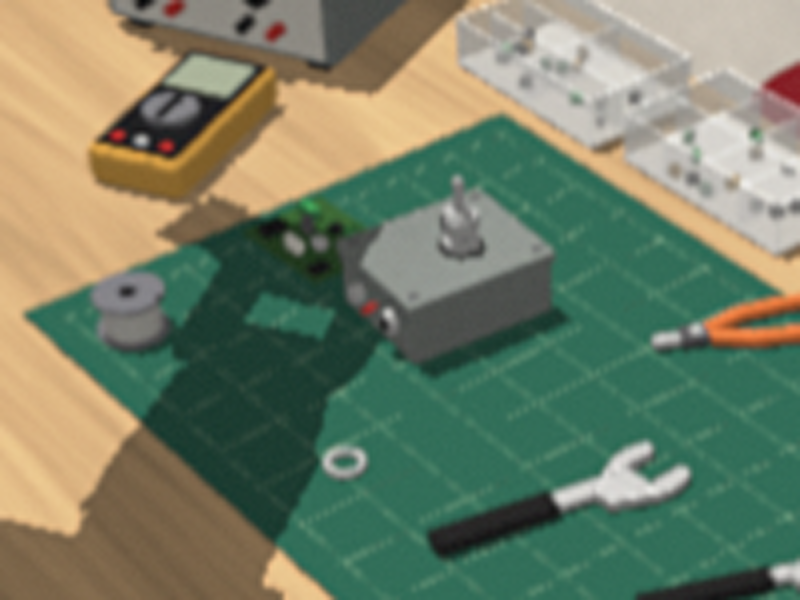

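View pics/s1n.png

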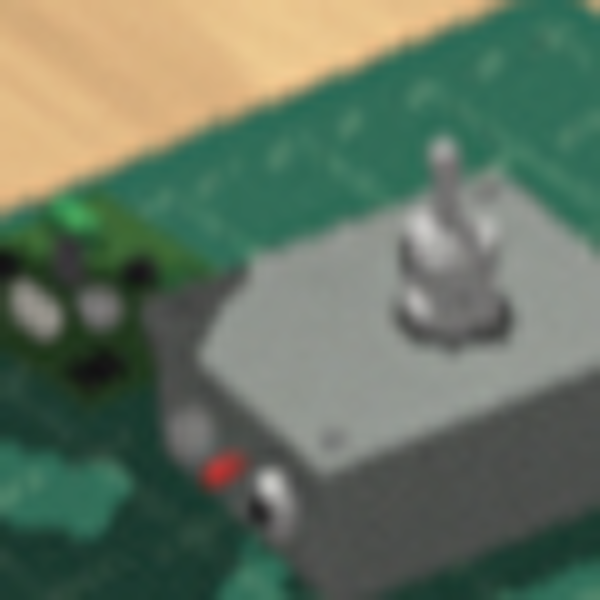

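View pics/t1.png

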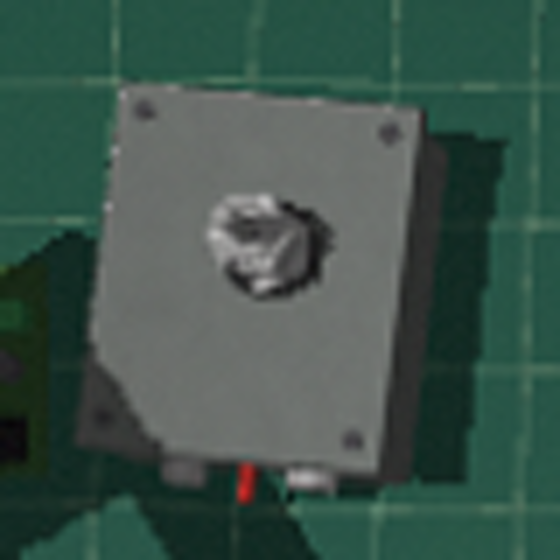

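```bash
python3 - <<'E'
from h import *
def c(p,s,o): return [(p[0]+.5)/s-.5+o[0],(p[1]+.5)/s-.5+o[1]]
print("tip side@.116",onplane("side",[c((444,140),10,(250,140))],.116))
for ax in ([.588,.094],[.588,.098],[.592,.094]):
    P=[[*ax,z] for z in (.058,.07,.085,.089,.116)]
    print(ax,((proj("side",P)-[250,140]+.5)*10-.5).round(0).tolist(),((proj("top",P)-[170,140]+.5)*7-.5).round(0).tolist())
im=np.load("pics/t1.npy")[160:190,195:222]
g=cv2.cvtColor(im,cv2.COLOR_BGR2GRAY)
for i in range(5,25): print(i+160,g[i,2:24])
g=cv2.cvtColor(np.load("pics/s1n.npy"),cv2.COLOR_BGR2GRAY)
print("side");
for i in range(152,177): print(i,g[i,286:306])
E
```

```text
tip side@.116 [[0.59187108 0.09956356 0.116     ]]
[0.588, 0.094] [[454.0, 325.0], [452.0, 290.0], [450.0, 246.0], [449.0, 234.0], [445.0, 153.0]] [[277.0, 260.0], [268.0, 253.0], [255.0, 243.0], [252.0, 241.0], [228.0, 223.0]]
[0.588, 0.098] [[445.0, 319.0], [444.0, 284.0], [441.0, 240.0], [441.0, 228.0], [436.0, 147.0]] [[266.0, 260.0], [256.0, 253.0], [243.0, 243.0], [239.0, 241.0], [215.0, 223.0]]
[0.592, 0.094] [[465.0, 320.0], [463.0, 285.0], [461.0, 241.0], [460.0, 229.0], [456.0, 148.0]] [[278.0, 248.0], [268.0, 241.0], [255.0, 231.0], [252.0, 229.0], [228.0, 211.0]]
165 [108 107 107 109 111 110 111 111 111 111 110 111 110 109 111 111 110 110
 110 112 112 111]
166 [109 109 109 106 110 110 109 111 110 109 109 109 109 111 111 110 111 110
 111 111 112 112]
167 [108 109 109 110 111 114 118 118 117 116 126 120 109 112 114 112 111 113
 111 112 113 113]
168 [110 109 109 110 113 142 157 153 150 150 184 167 102  98 104 112 112 113
 112 112 112 114]
169 [110 110 110 119 141 131 131 133 131 132 160 170 106  43  31  93 103 104
 113 114 113 113]
170 [111 110 110 141 163 139  90 112 148 13
[... 2840 characters left out ...]
151]
169 [147 149 148 139 144 167 138 116 112 108 105 111 112 113 124 146 152 150
 152 150]
170 [148 148 145 124 129 174 160 124 111 110 105 112 114 106  94 137 152 152
 150 150]
171 [148 151 144 113  93 136 148 126 114 115 112 112 110  97  76 121 148 151
 149 152]
172 [149 150 147 122  84  92 107 110 112 111 107  96  90  79  74 121 147 152
 151 149]
173 [148 150 151 143 114  83  84  88  92  94  91  79  74  73  92 137 151 154
 152 151]
174 [149 148 150 149 142 122 112 110  98  90 106 112 112 118 124 146 152 152
 152 152]
175 [148 148 149 152 152 148 147 145 133 126 141 147 150 148 150 153 153 152
 153 153]
176 [149 150 150 149 151 152 152 153 151 149 154 154 154 155 154 153 152 152
 152 151]
```

```bash
python3 - <<'E'
from h import *
p,R0=pose()
print(row([.59,.0965,.17],yawrot(-4),p,R0))
E
```

```text
3.013 7.274 -0.306 -11.599 0.014 0.006
```

>>> {"fn": "servo_tool", "kwargs": {"increments": "3.01 7.27 -0.31 -11.6 0 0;3.01 7.27 -0.31 -11.6 0 0;3.01 7.27 -0.31 -11.6 0 0;3.01 7.27 -0.31 -11.6 0 0;3.01 7.27 -0.31 -11.6 0 0;3.01 7.27 -0.31 -11.6 0 0;3.01 7.27 -0.31 -11.6 0 0;3.01 7.27 -0.31 -11.6 0 0;3.01 7.27 -0.31 -11.6 0 0;3.01 7.27 -0.31 -11.6 0 0"}}

```text
time_s: 3.33
eef_pos: [0.5898, 0.0909, 0.1702]
eef_rot: [1.26, 1.176, -1.263]
force: [-0.4, 0.5, -0.1]
gripper_width: 1.002
```

>>> {"fn": "servo_tool", "kwargs": {"increments": "0 0 0 -11.6 0 0;0 0 0 -11.6 0 0;0 0 0 -11.6 0 0;0 0 0 -11.6 0 0;0 0 0 -11.6 0 0;0 0 0 -11.6 0 0;0 0 0 -11.6 0 0;0 0 0 -11.6 0 0;0 0 0 -11.6 0 0;0 0 0 -11.6 0 0", "claw": 0.4}}

```text
time_s: 4.17
eef_pos: [0.5896, 0.0929, 0.1713]
eef_rot: [0.332, 1.545, -0.333]
force: [-0.1, 0.2, -0.1]
gripper_width: 0.602
```

```bash
python3 - <<'E'
from h import *
st()
print(row([.59,.0965,.17],yawrot(120)))
E
```

```text
t 4.1667 p [0.5896 0.0929 0.1713] x [-0. -0. -1.] yaw_y 65.72 F [-0.08  0.21 -0.06] T [ 0.058 -0.167  0.035] g 0.602 q [ 0.046  0.506  1.687 -0.     0.948 -1.101]
0.031 0.086 -0.028 -9.047 -0.004 0.003
```

>>> {"fn": "servo_tool", "kwargs": {"increments": "0.03 0.086 -0.03 -9.05 0 0;0.03 0.086 -0.03 -9.05 0 0;0.03 0.086 -0.03 -9.05 0 0;0.03 0.086 -0.03 -9.05 0 0;0.03 0.086 -0.03 -9.05 0 0;0.03 0.086 -0.03 -9.05 0 0;0.03 0.086 -0.03 -9.05 0 0;0.03 0.086 -0.03 -9.05 0 0;0.03 0.086 -0.03 -9.05 0 0;0.03 0.086 -0.03 -9.05 0 0"}}

```text
time_s: 5.0
eef_pos: [0.5901, 0.0969, 0.17]
eef_rot: [-0.404, 1.533, 0.403]
force: [0.3, 0.4, 1.0]
gripper_width: 0.603
```

```bash
python3 - <<'E'
from h import *
st()
print(row([.59,.0965,.079],yawrot(120)))
shot("side","s2",(240,110,340,200),8)
E
```

```text
t 5.0 p [0.5901 0.0969 0.17  ] x [-0. -0. -1.] yaw_y 119.5 F [0.34 0.41 1.01] T [ 0.162 -0.098 -0.005] g 0.603 q [ 0.052  0.509  1.686 -0.     0.947 -2.033]
2.276 -0.007 -0.007 -0.084 -0.003 0.001
```

View pics/s2.png

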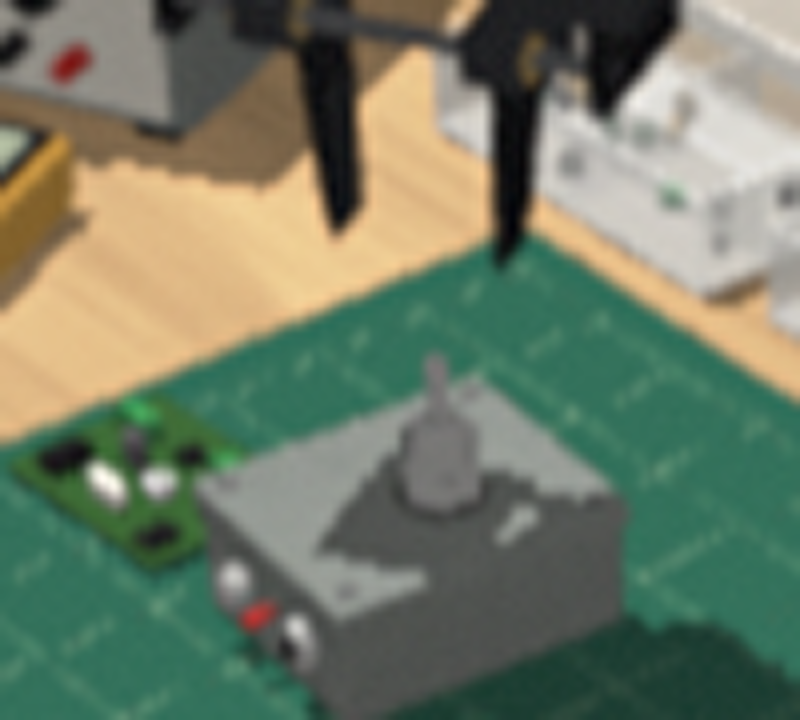

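>>> {"fn": "servo_tool", "kwargs": {"increments": "0.8 0 0 0 0 0;1.6 0 0 0 0 0;2.0 0 0 0 0 0;2.28 0 0 0 0 0;2.28 0 0 0 0 0;2.28 0 0 0 0 0;2.28 0 0 0 0 0;2.28 0 0 0 0 0"}}

```text
time_s: 5.72
eef_pos: [0.591, 0.0978, 0.0801]
eef_rot: [-0.406, 1.53, 0.406]
force: [-0.2, -0.4, 0.6]
gripper_width: 0.597
```

>>> {"fn": "servo_tool", "kwargs": {"increments": "0 0 0 0 0 0;0 0 0 0 0 0;0 0 0 0 0 0;0 0 0 0 0 0", "claw": 0.66, "newtons": 5}}

```text
time_s: 6.05
eef_pos: [0.5905, 0.0978, 0.0791]
eef_rot: [-0.406, 1.532, 0.406]
force: [-0.2, 0.1, -0.2]
gripper_width: 0.383
```

```bash
python3 - <<'E'
from h import *
st()
shot("side","s3",(240,110,340,200),8)
E
```

```text
t 6.05 p [0.5905 0.0978 0.0791] x [ 0. -0. -1.] yaw_y 119.7 F [-0.22  0.05 -0.23] T [ 0.089 -0.176  0.027] g 0.383 q [ 0.054  0.627  1.759 -0.     0.755 -2.035]
```

View pics/s3.png

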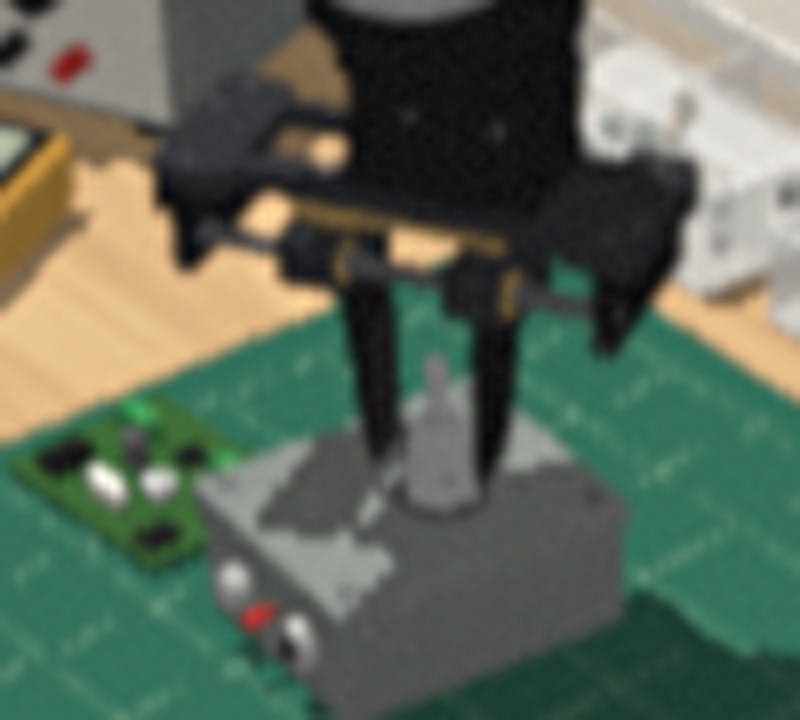

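>>> {"fn": "servo_tool", "kwargs": {"increments": "0 0 0 0 0 0;0 0 0 0 0 0;0 0 0 0 0 0;0 0 0 0 0 0;0 0 0 0 0 0;0 0 0 0 0 0", "claw": 0.8, "newtons": 10}}

```text
time_s: 6.6
eef_pos: [0.5911, 0.0967, 0.0789]
eef_rot: [-0.408, 1.531, 0.405]
force: [1.8, -8.3, -0.3]
gripper_width: 0.253
```

```bash
python3 - <<'E'
from h import *
st()
p,R0=pose(); print(R0.inv().apply(observe()["force"]))
E
```

```text
t 6.6 p [0.5911 0.0967 0.0789] x [ 0.001 -0.001 -1.   ] yaw_y 119.72 F [ 1.75 -8.29 -0.27] T [-1.442 -0.569  0.076] g 0.253 q [ 5.300e-02  6.280e-01  1.758e+00 -2.000e-03  7.540e-01 -2.035e+00]
[ 0.28667485 -8.06616786 -2.58759132]
```

>>> {"fn": "servo_tool", "kwargs": {"increments": "0 -0.03 0 0 0 0;0 -0.03 0 0 0 0;0 -0.03 0 0 0 0;0 -0.03 0 0 0 0", "newtons": 25}}

```text
time_s: 6.93
eef_pos: [0.5912, 0.0965, 0.0789]
eef_rot: [-0.407, 1.532, 0.406]
force: [0.7, -5.7, 2.7]
gripper_width: 0.247
```

```bash
python3 - <<'E'
from h import *
st()
p,R0=pose(); print(R0.inv().apply(observe()["force"]),R0.inv().apply(observe()["ft_torque"]))
E
```

```text
t 6.9333 p [0.5912 0.0965 0.0789] x [ 0. -0. -1.] yaw_y 119.71 F [ 0.75 -5.69  2.74] T [-0.633 -0.101 -0.007] g 0.247 q [ 5.200e-02  6.280e-01  1.758e+00 -1.000e-03  7.550e-01 -2.037e+00]
[-2.73736808 -5.31032164 -2.16828044] [ 0.0062754   0.22643602 -0.59993351]
```

>>> {"fn": "servo_tool", "kwargs": {"increments": "0 -0.025 0 0 0 0;0 -0.025 0 1 0 0;0 -0.025 0 2 0 0;0 -0.025 0 3 0 0;0 -0.025 0 4 0 0;0 -0.025 0 5 0 0;0 -0.025 0 5 0 0;0 -0.025 0 5 0 0"}}

```text
time_s: 7.6
eef_pos: [0.5915, 0.0955, 0.0789]
eef_rot: [0.004, 1.571, -0.005]
force: [-1.1, -5.8, 4.0]
gripper_width: 0.249
```

```bash
cat >> h.py <<'E'
def ftl():
    s=observe(); p,R0=pose(); print("tool F",R0.inv().apply(s["force"]).round(2),"tool T",R0.inv().apply(s["ft_torque"]).round(3))
E
python3 - <<'E'
from h import *
st();ftl()
E
```

```text
t 7.6 p [0.5915 0.0955 0.0789] x [-0.    -0.001 -1.   ] yaw_y 89.66 F [-1.15 -5.85  3.95] T [-0.789 -0.064 -0.054] g 0.249 q [ 5.000e-02  6.280e-01  1.757e+00 -1.000e-03  7.560e-01 -1.514e+00]
tool F [-3.95 -5.86 -1.11] tool T [ 0.054 -0.068 -0.789]
```

>>> {"fn": "servo_tool", "kwargs": {"increments": "0 -0.025 0 0.5 0 0;0 -0.025 0 1 0 0;0 -0.025 0 1.5 0 0;0 -0.025 0 2 0 0;0 -0.025 0 2 0 0"}}

```text
time_s: 8.02
eef_pos: [0.5915, 0.095, 0.0789]
eef_rot: [0.17, 1.564, -0.17]
force: [-1.1, -1.3, 4.0]
gripper_width: 0.25
```

```bash
python3 - <<'E'
from h import *
st();ftl()
E
```

```text
t 8.0167 p [0.5915 0.095  0.0789] x [ 0. -0. -1.] yaw_y 77.57 F [-1.15 -1.32  3.97] T [-0.169 -0.049  0.069] g 0.25 q [ 0.049  0.628  1.757 -0.     0.756 -1.305]
tool F [-3.97 -1.54 -0.84] tool T [-0.069 -0.084 -0.155]
```

>>> {"fn": "servo_tool", "kwargs": {"increments": "0 0 0 0.4 0 0;0 0 0 0.8 0 0;0 0 0 0.8 0 0"}}

```text
time_s: 8.27
eef_pos: [0.5915, 0.0949, 0.0789]
eef_rot: [0.234, 1.558, -0.234]
force: [-0.6, -3.1, 4.9]
gripper_width: 0.248
```

```bash
python3 - <<'E'
from h import *
st();ftl()
E
```

```text
t 8.2667 p [0.5915 0.0949 0.0789] x [ 0. -0. -1.] yaw_y 72.9 F [-0.56 -3.12  4.92] T [-0.376 -0.065  0.008] g 0.248 q [ 0.049  0.628  1.758 -0.     0.756 -1.223]
tool F [-4.92 -3.14  0.38] tool T [-0.008 -0.173 -0.34 ]
```

>>> {"fn": "servo_tool", "kwargs": {"increments": "0 -0.01 0 0.4 0 0;0 -0.01 0 0.8 0 0;0 -0.01 0 0.8 0 0"}}

```text
time_s: 8.52
eef_pos: [0.5914, 0.0946, 0.0788]
eef_rot: [0.299, 1.55, -0.299]
force: [-1.1, -0.8, 4.4]
gripper_width: 0.253
```

```bash
python3 -c "from h import *;st();ftl()"
```

```text
t 8.5167 p [0.5914 0.0946 0.0788] x [ 0.  0. -1.] yaw_y 68.14 F [-1.1  -0.8   4.44] T [-0.043 -0.066 -0.02 ] g 0.253 q [ 0.048  0.628  1.758  0.     0.755 -1.141]
tool F [-4.44 -1.15 -0.72] tool T [ 0.02  -0.077 -0.015]
```

>>> {"fn": "servo_tool", "kwargs": {"increments": "0 0 0 0.4 0 0;0 0 0 0.8 0 0;0 0 0 0.8 0 0"}}

```text
time_s: 8.77
eef_pos: [0.5914, 0.0945, 0.0789]
eef_rot: [0.364, 1.54, -0.365]
force: [-0.8, -2.6, 4.3]
gripper_width: 0.252
```

```bash
python3 -c "from h import *;st();ftl()"
```

```text
t 8.7667 p [0.5914 0.0945 0.0789] x [ 0. -0. -1.] yaw_y 63.37 F [-0.79 -2.64  4.34] T [-0.345  0.     0.015] g 0.252 q [ 0.048  0.628  1.758 -0.     0.755 -1.058]
tool F [-4.34 -2.71  0.48] tool T [-0.015 -0.155 -0.309]
```

>>> {"fn": "servo_tool", "kwargs": {"increments": "0 -0.01 0 0.4 0 0;0 -0.01 0 0.8 0 0;0 -0.01 0 0.8 0 0"}}

```text
time_s: 9.02
eef_pos: [0.5913, 0.0943, 0.0789]
eef_rot: [0.43, 1.527, -0.429]
force: [-0.3, -1.2, 3.9]
gripper_width: 0.252
```

```bash
python3 -c "from h import *;st();ftl()"
```

```text
t 9.0167 p [0.5913 0.0943 0.0789] x [ 0.  0. -1.] yaw_y 58.58 F [-0.32 -1.17  3.88] T [ 0.002 -0.112  0.057] g 0.252 q [ 0.048  0.628  1.759  0.     0.755 -0.975]
tool F [-3.88 -1.17  0.34] tool T [-0.057 -0.095  0.06 ]
```

>>> {"fn": "servo_tool", "kwargs": {"increments": "0 0 0 0.4 0 0;0 0 0 0.8 0 0;0 0 0 0.8 0 0"}}

```text
time_s: 9.27
eef_pos: [0.5912, 0.0942, 0.0788]
eef_rot: [0.495, 1.514, -0.495]
force: [-1.3, -1.9, 5.5]
gripper_width: 0.247
```

```bash
python3 -c "from h import *;st();ftl()"
```

```text
t 9.2667 p [0.5912 0.0942 0.0788] x [ 0. -0. -1.] yaw_y 53.79 F [-1.33 -1.93  5.54] T [-0.18  -0.018 -0.023] g 0.247 q [ 0.048  0.628  1.759 -0.     0.755 -0.891]
tool F [-5.54 -2.34  0.07] tool T [ 0.023 -0.121 -0.135]
```

>>> {"fn": "servo_tool", "kwargs": {"increments": "0 -0.01 0 0.4 0 0;0 -0.01 0 0.8 0 0;0 -0.01 0 0.8 0 0"}}

```text
time_s: 9.52
eef_pos: [0.5911, 0.094, 0.0789]
eef_rot: [0.56, 1.497, -0.56]
force: [-0.2, -0.5, 4.6]
gripper_width: 0.25
```

```bash
python3 -c "from h import *;st();ftl()"
```

```text
t 9.5167 p [0.5911 0.094  0.0789] x [ 0.  0. -1.] yaw_y 48.99 F [-0.17 -0.5   4.63] T [ 0.083 -0.147  0.011] g 0.25 q [ 0.047  0.628  1.759  0.     0.754 -0.808]
tool F [-4.63 -0.49  0.2 ] tool T [-0.011 -0.057  0.159]
```

>>> {"fn": "servo_tool", "kwargs": {"increments": "0 0 0 0.4 0 0;0 0 0 0.8 0 0;0 0 0 0.8 0 0"}}

```text
time_s: 9.77
eef_pos: [0.591, 0.0939, 0.0789]
eef_rot: [0.625, 1.479, -0.625]
force: [-0.5, -1.4, 5.1]
gripper_width: 0.251
```

```bash
python3 -c "from h import *;st();ftl();shot('side','s4',(240,110,340,200),8)"
```

```text
t 9.7667 p [0.591  0.0939 0.0789] x [ 0. -0. -1.] yaw_y 44.2 F [-0.52 -1.4   5.1 ] T [-0.048 -0.085 -0.01 ] g 0.251 q [ 0.047  0.628  1.759 -0.     0.755 -0.724]
tool F [-5.1  -1.35  0.65] tool T [ 0.01  -0.094  0.028]
```

View pics/s4.png

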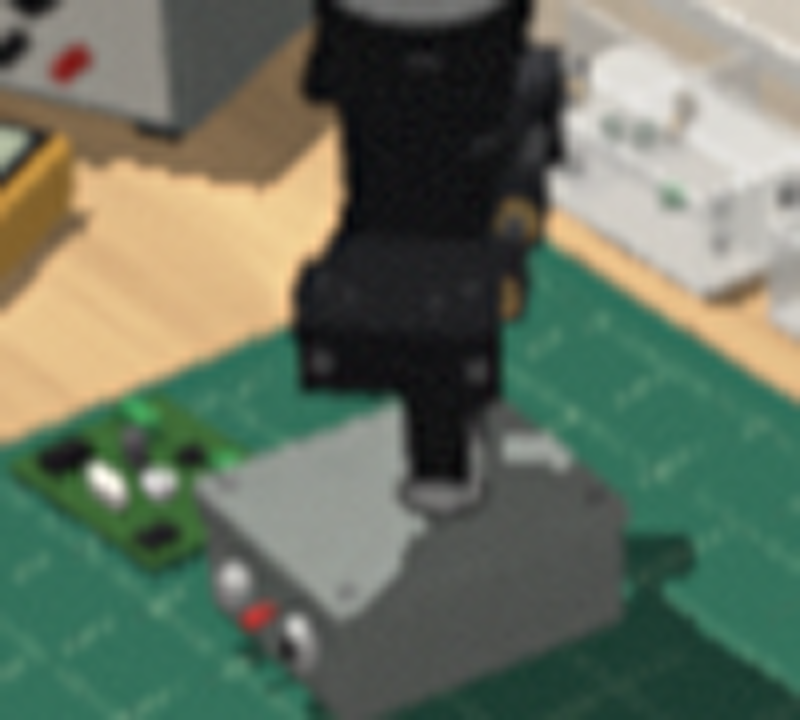

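>>> {"fn": "servo_tool", "kwargs": {"increments": "0 0 0 0.4 0 0;0 0 0 0.8 0 0;0 0 0 0.8 0 0"}}

```text
time_s: 10.07
eef_pos: [0.5909, 0.0938, 0.0788]
eef_rot: [0.689, 1.459, -0.69]
force: [-1.1, -0.9, 6.2]
gripper_width: 0.253
```

```bash
python3 -c "from h import *;st();ftl()"
```

```text
t 10.0667 p [0.5909 0.0938 0.0788] x [-0. -0. -1.] yaw_y 39.4 F [-1.08 -0.88  6.17] T [-0.203  0.001 -0.007] g 0.253 q [ 0.047  0.628  1.759 -0.     0.755 -0.64 ]
tool F [-6.16 -1.39 -0.  ] tool T [ 0.007 -0.156 -0.13 ]
```

>>> {"fn": "servo_tool", "kwargs": {"increments": "0 0 0 0.4 0 0;0 0 0 0.8 0 0;0 0 0 0.8 0 0"}}

```text
time_s: 10.32
eef_pos: [0.5908, 0.0937, 0.0789]
eef_rot: [0.754, 1.436, -0.754]
force: [-1.2, -3.3, 6.4]
gripper_width: 0.25
```

```bash
python3 -c "from h import *;st();ftl()"
```

```text
t 10.3167 p [0.5908 0.0937 0.0789] x [-0. -0. -1.] yaw_y 34.61 F [-1.15 -3.26  6.36] T [-0.326  0.126 -0.014] g 0.25 q [ 0.047  0.628  1.759 -0.     0.755 -0.557]
tool F [-6.36 -2.8   2.03] tool T [ 0.014 -0.197 -0.289]
```

>>> {"fn": "servo_tool", "kwargs": {"increments": "-0.02 0 0 0.4 0 0;-0.02 0 0 0.8 0 0;-0.02 0 0 0.8 0 0"}}

```text
time_s: 10.57
eef_pos: [0.5907, 0.0937, 0.079]
eef_rot: [0.817, 1.412, -0.819]
force: [-0.0, -2.1, -2.5]
gripper_width: 0.25
```

```bash
python3 -c "from h import *;st();ftl()"
```

```text
t 10.5667 p [0.5907 0.0937 0.079 ] x [-0.001 -0.    -1.   ] yaw_y 29.81 F [-0.01 -2.07 -2.55] T [-0.522 -0.137 -0.018] g 0.25 q [ 0.047  0.627  1.759 -0.     0.756 -0.473]
tool F [ 2.55 -1.04  1.79] tool T [ 0.018 -0.521 -0.14 ]
```

>>> {"fn": "servo_tool", "kwargs": {"increments": "0 0 0 0.4 0 0;0 0 0 0.8 0 0;0 0 0 0.8 0 0"}}

```text
time_s: 10.82
eef_pos: [0.5905, 0.0936, 0.079]
eef_rot: [0.881, 1.386, -0.883]
force: [-0.6, -4.3, -2.0]
gripper_width: 0.254
```

```bash
python3 -c "from h import *;st();ftl()"
```

```text
t 10.8167 p [0.5905 0.0936 0.079 ] x [-0.001 -0.    -1.   ] yaw_y 25.02 F [-0.59 -4.3  -2.03] T [-0.693 -0.059  0.042] g 0.254 q [ 0.047  0.627  1.759 -0.     0.756 -0.389]
tool F [ 2.04 -2.35  3.65] tool T [-0.041 -0.653 -0.24 ]
```

>>> {"fn": "servo_tool", "kwargs": {"increments": "0 -0.01 0.015 0.4 0 0;0 -0.01 0.015 0.8 0 0;0 -0.01 0.015 0.8 0 0"}}

```text
time_s: 11.07
eef_pos: [0.5904, 0.0934, 0.0791]
eef_rot: [0.945, 1.357, -0.946]
force: [-1.8, -0.4, -3.9]
gripper_width: 0.251
```

```bash
python3 -c "from h import *;st();ftl()"
```

```text
t 11.0667 p [0.5904 0.0934 0.0791] x [-0.001  0.    -1.   ] yaw_y 20.24 F [-1.82 -0.38 -3.88] T [ 0.079 -0.089  0.205] g 0.251 q [ 0.046  0.627  1.76   0.     0.756 -0.307]
tool F [ 3.88 -1.84 -0.27] tool T [-0.206  0.043  0.111]
```

>>> {"fn": "servo_tool", "kwargs": {"increments": "0 0 0 0.4 0 0;0 0 0 0.8 0 0;0 0 0 0.8 0 0"}}

```text
time_s: 11.32
eef_pos: [0.5902, 0.0933, 0.0791]
eef_rot: [1.007, 1.326, -1.009]
force: [-1.8, -0.3, -5.0]
gripper_width: 0.25
```

```bash
python3 -c "from h import *;st();ftl()"
```

```text
t 11.3167 p [0.5902 0.0933 0.0791] x [-0.002 -0.    -1.   ] yaw_y 15.46 F [-1.81 -0.31 -5.03] T [0.014 0.2   0.387] g 0.25 q [ 0.046  0.627  1.76  -0.     0.756 -0.223]
tool F [ 5.03 -1.82 -0.18] tool T [-0.387  0.066 -0.189]
```

>>> {"fn": "servo_tool", "kwargs": {"increments": "0 0 0 0 0 0;0 0 0 0 0 0"}}

```text
time_s: 11.48
eef_pos: [0.5902, 0.0933, 0.0791]
eef_rot: [1.007, 1.326, -1.009]
force: [-2.6, 1.4, -6.4]
gripper_width: 0.254
```

```bash
python3 -c "from h import *;st();ftl()"
```

```text
t 11.4833 p [0.5902 0.0933 0.0791] x [-0.002 -0.    -1.   ] yaw_y 15.5 F [-2.63  1.41 -6.39] T [0.097 0.308 0.382] g 0.254 q [ 0.046  0.627  1.76   0.     0.756 -0.224]
tool F [ 6.4  -2.15 -2.06] tool T [-0.382  0.175 -0.271]
```

>>> {"fn": "servo_tool", "kwargs": {"increments": "0 0 0 0 0 0;0 0 0 0 0 0;0 0 0 0 0 0;0 0 0 0 0 0", "claw": 0.5}}

```text
time_s: 11.82
eef_pos: [0.5915, 0.0932, 0.0801]
eef_rot: [1.011, 1.322, -1.009]
force: [-0.7, 0.2, 0.5]
gripper_width: 0.468
```

```bash
python3 -c "from h import *;st();ftl()
print(row([.45,.0,.2],yawrot(15)))"
```

```text
t 11.8167 p [0.5915 0.0932 0.0801] x [ 0.002  0.    -1.   ] yaw_y 15.31 F [-0.75  0.17  0.54] T [ 0.004 -0.098 -0.002] g 0.468 q [ 0.046  0.626  1.759  0.     0.755 -0.221]
tool F [-0.54 -0.68 -0.36] tool T [ 0.002 -0.023  0.096]
-3.005 -4.023 1.313 0.051 0.003 -0.016
```

```bash
python3 - <<'E'
import numpy as np
D=[(119.7,.5912,.0965),(77.6,.5915,.0950),(68.1,.5914,.0946),(58.6,.5913,.0943),(49,.5911,.0940),(39.4,.5909,.0938),(29.8,.5907,.0937),(20.2,.5904,.0934),(15.5,.5902,.0933)]
a=np.radians([d[0] for d in D]);N=np.c_[np.cos(a),np.sin(a)];b=(N*np.array([d[1:] for d in D])).sum(1)
x,r,_,_=np.linalg.lstsq(N,b,rcond=None);print(x,(N@x-b)*1e3)
E
```

```text
[0.58958107 0.09542419] [-0.1323733   0.00222971  0.08627229  0.06397228  0.07834076  0.01174072
 -0.11409138 -0.06961042 -0.0287539 ]
```

```bash
python3 - <<'E'
from h import *
im=np.load("pics/t1.npy")
g=cv2.cvtColor(im,cv2.COLOR_BGR2GRAY); hsv=cv2.cvtColor(im,cv2.COLOR_BGR2HSV)
roi=np.zeros_like(g); roi[170:262,285:330]=1
blk=((hsv[...,2]<55)&(roi>0)).astype(np.uint8); sil=((hsv[...,1]<60)&(hsv[...,2]>100)&(roi>0)).astype(np.uint8)
n,l,s,c=cv2.connectedComponentsWithStats(blk); k=1+s[1:,4].argmax(); ys,xs=np.where(l==k)
P=onplane("top",np.c_[xs,ys],.015)[:,:2]
m=P.mean(0);u,sv,vt=np.linalg.svd(P-m,full_matrices=False);d=vt[0];d=d if d[0]<0 else -d
t=(P-m)@d; print("grip",len(P),m,"dir",np.degrees(np.arctan2(d[1],d[0])),t.min(),t.max(),((P-m)@vt[1]).min(),((P-m)@vt[1]).max())
n,l,s,c=cv2.connectedComponentsWithStats(sil); k=1+s[1:,4].argmax(); ys,xs=np.where(l==k)
Q=onplane("top",np.c_[xs,ys],.012)[:,:2]
h=np.degrees(np.arctan2(d[1],d[0])); th=np.radians(h-165); ex=np.array([np.cos(th),np.sin(th)]);ey=np.array([-ex[1],ex[0]])
print("theta",h-165,"max x",(Q@ex).max(),"y range",(Q@ey).min(),(Q@ey).max())
# origin: tips at +15 along ex; head width 51 centred
o=ex*((Q@ex).max()+.001-.015)+ey*((Q@ey).min()+(Q@ey).max())/2
print("origin",o,"grip centre from origin",(m-o)@ex,(m-o)@ey, "pred grip pt",o+.1*d, np.hypot(*(m-o)))
E
```

```text
grip 332 [ 0.45356203 -0.1185407 ] dir 168.64889812936738 -0.044186729400700835 0.04411115273111242 -0.010697648749154685 0.010924923469344646
theta 3.6488981293673817 max x 0.5764023972617218 y range -0.2012019295820097 -0.1502332686002446
origin [ 0.57244535 -0.13956883] grip centre from origin -0.11730403470248302 0.02855149666629079 pred grip pt [ 0.47440139 -0.11988676] 0.12072872284326773
```

>>> {"fn": "servo_tool", "kwargs": {"increments": "-1.0 0 0 0 0 0;-2.0 0 0 0 0 0;-2.2 0 0 0 0 0;-2.2 0 0 0 0 0"}}

```text
time_s: 12.15
eef_pos: [0.5923, 0.0933, 0.1709]
eef_rot: [1.013, 1.319, -1.006]
force: [-0.6, -0.4, -0.5]
gripper_width: 0.502
```

```bash
python3 -c "from h import *;st();ftl()
print(row([.4735,-.1225,.08],yawrot(78.65)))
shot('side','s5',(250,130,310,190),12)"
```

```text
t 12.15 p [0.5923 0.0933 0.1709] x [ 0.007  0.    -1.   ] yaw_y 15.31 F [-0.58 -0.37 -0.53] T [-0.052 -0.091  0.009] g 0.502 q [ 0.046  0.508  1.685  0.     0.942 -0.221]
tool F [ 0.53 -0.66  0.2 ] tool T [-0.009 -0.074  0.074]
2.250 -4.304 4.415 -10.556 0.046 -0.047
```

View pics/s5.png

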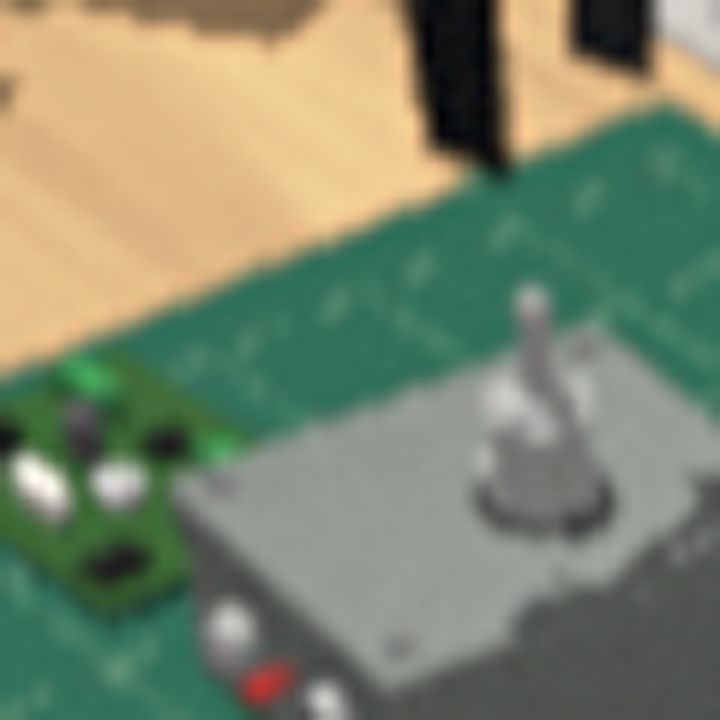

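>>> {"fn": "servo_tool", "kwargs": {"increments": "0.3 -4.3 4.42 -10.56 0.05 -0.05;0.5 -4.3 4.42 -10.56 0.05 -0.05;1.0 -4.3 4.42 -10.56 0.05 -0.05;2.0 -4.3 4.42 -10.56 0.05 -0.05;2.25 -4.3 4.42 -10.56 0.05 -0.05;2.25 -4.3 4.42 -10.56 0.05 -0.05;2.25 -4.3 4.42 -10.56 0.05 -0.05;2.25 -4.3 4.42 -10.56 0.05 -0.05;2.25 -4.3 4.42 -10.56 0.05 -0.05;2.25 -4.3 4.42 -10.56 0.05 -0.05"}}

```text
time_s: 13.03
eef_pos: [0.4706, -0.123, 0.0759]
eef_rot: [0.152, 1.575, -0.152]
force: [0.2, -0.2, 0.2]
gripper_width: 0.5
```

```bash
python3 -c "from h import *;st()
print(row([.4735,-.1225,.013],yawrot(78.65)))
shot('side','s6',(240,150,440,300),4)"
```

```text
t 13.0333 p [ 0.4706 -0.123   0.0759] x [-0.01   0.001 -1.   ] yaw_y 78.93 F [ 0.24 -0.17  0.25] T [ 0.088 -0.162  0.014] g 0.5 q [-0.39   0.521  2.032 -0.005  0.598 -1.763]
1.573 0.028 0.085 0.046 -0.093 0.010
```

View pics/s6.png

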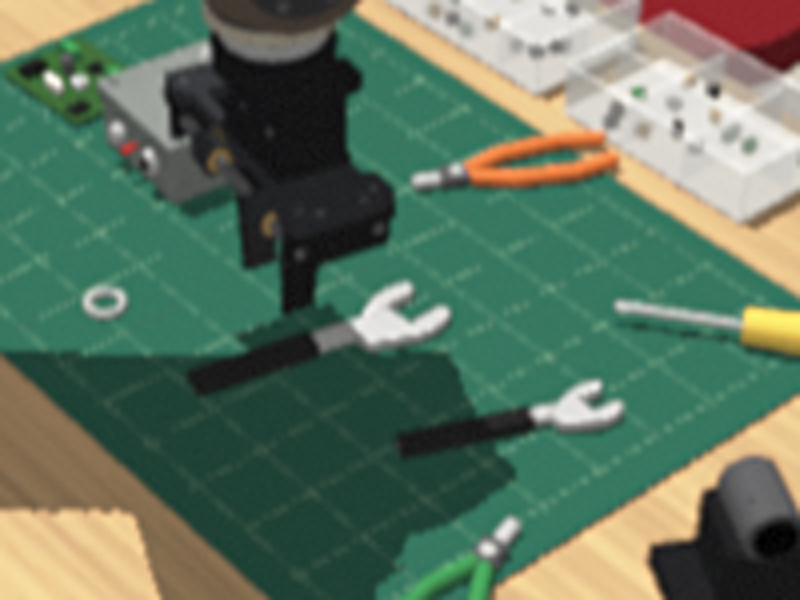

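>>> {"fn": "servo_tool", "kwargs": {"increments": "0.7 0.028 0.085 0.05 -0.09 0;1.2 0.028 0.085 0.05 -0.09 0;1.45 0.028 0.085 0.05 -0.09 0;1.55 0.028 0.085 0.05 -0.09 0;1.57 0.028 0.085 0.05 -0.09 0;1.57 0.028 0.085 0.05 -0.09 0;1.57 0.028 0.085 0.05 -0.09 0"}}

```text
time_s: 13.67
eef_pos: [0.4751, -0.1224, 0.0155]
eef_rot: [0.158, 1.561, -0.162]
force: [1.1, 0.3, 0.3]
gripper_width: 0.5
```

```bash
python3 -c "from h import *;st()
print(row([.4735,-.1225,.013],yawrot(78.65)))"
```

```text
t 13.6667 p [ 0.4751 -0.1224  0.0155] x [ 0.003 -0.003 -1.   ] yaw_y 78.33 F [1.1  0.31 0.26] T [ 0.124 -0.208  0.011] g 0.5 q [-0.386  0.635  2.064 -0.003  0.439 -1.751]
0.062 -0.009 -0.039 -0.053 0.035 0.018
```

Close at modest force, centre, then firm up.

>>> {"fn": "servo_tool", "kwargs": {"increments": "0.05 0 -0.03 -0.05 0 0;0.05 0 -0.03 -0.05 0 0;0.05 0 -0.03 -0.05 0 0;0.05 0 -0.03 -0.05 0 0;0.05 0 -0.03 -0.05 0 0;0.05 0 -0.03 -0.05 0 0;0.05 0 -0.03 -0.05 0 0;0.05 0 -0.03 -0.05 0 0", "claw": 0.9, "newtons": 10}}

```text
time_s: 14.33
eef_pos: [0.4737, -0.1222, 0.0129]
eef_rot: [0.154, 1.563, -0.157]
force: [0.4, 0.2, 3.1]
gripper_width: 0.209
```

```bash
python3 -c "from h import *;st();ftl()"
```

```text
t 14.3333 p [ 0.4737 -0.1222  0.0129] x [ 0.002 -0.002 -1.   ] yaw_y 78.66 F [0.38 0.25 3.1 ] T [ 0.047 -0.093 -0.026] g 0.209 q [-0.387  0.639  2.068 -0.003  0.431 -1.757]
tool F [-3.1   0.31  0.33] tool T [ 0.026 -0.082  0.064]
```

>>> {"fn": "servo_tool", "kwargs": {"increments": "0 0 0 0 0 0;0 0 0 0 0 0;0 0 0 0 0 0;0 0 0 0 0 0", "newtons": 55}}

```text
time_s: 14.67
eef_pos: [0.4736, -0.1222, 0.0128]
eef_rot: [0.154, 1.563, -0.157]
force: [0.4, 1.2, 4.9]
gripper_width: 0.203
```

```bash
python3 -c "from h import *;st();ftl();shot('top','t6',(270,160,400,270),6)"
```

```text
t 14.6667 p [ 0.4736 -0.1222  0.0128] x [ 0.002 -0.002 -1.   ] yaw_y 78.67 F [0.4  1.19 4.95] T [ 0.165 -0.175 -0.023] g 0.203 q [-0.387  0.639  2.068 -0.003  0.431 -1.757]
tool F [-4.95  1.24  0.17] tool T [ 0.024 -0.139  0.197]
```

View pics/t6.png

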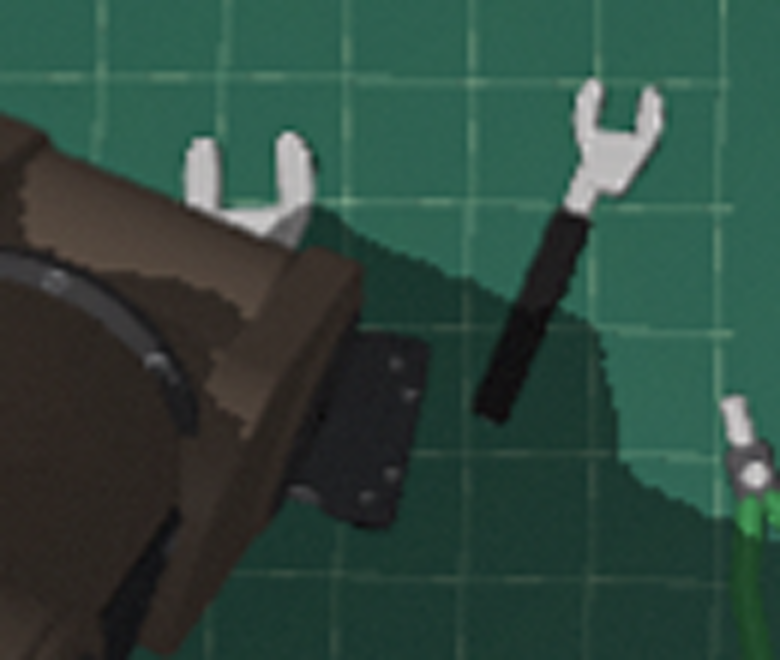

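```bash
python3 - <<'E'
from h import *
im=np.load("pics/t6.npy"); hsv=cv2.cvtColor(im,cv2.COLOR_BGR2HSV)
roi=np.zeros(im.shape[:2]); roi[178:198,296:326]=1
sil=(hsv[...,1]<60)&(hsv[...,2]>95)&(roi>0); ys,xs=np.where(sil)
Q=onplane("top",np.c_[xs,ys],.013)[:,:2]
p,_=pose(); th=np.radians(78.67+90-165); ex=np.array([np.cos(th),np.sin(th)]);ey=np.array([-ex[1],ex[0]])
o=p[:2]-.1*np.array([np.cos(np.radians(168.67)),np.sin(np.radians(168.67))])
print("pred origin",o); q=Q-o
print("x max",(q@ex).max(),"y",(q@ey).min(),(q@ey).max())
print(np.sort(q@ex)[-8:])
for x0 in (0.002,.006,.010):
    s=abs(q@ex-x0)<.0012; y=np.sort((q@ey)[s]);print(x0,(y*1e3).round(1))
E
```

```text
pred origin [ 0.57168999 -0.14182068]
x max 0.01469503030609094 y -0.02529674543920025 0.025213131232160534
[0.01239029 0.01370666 0.01382708 0.01394762 0.01406829 0.01445722
 0.01457606 0.01469503]
0.002 [-23.2 -20.8 -18.4 -16.  -13.7 -11.3  12.8  15.2  17.6  19.9  22.3  24.7]
0.006 [-23.4 -21.  -18.6 -16.1 -13.8 -11.4  12.6  15.   17.4  19.8  22.2  24.5]
0.01 [-21.1 -18.7 -16.4 -14.  -11.6  14.9  17.3  19.7  22.1  24.5]
```

>>> {"fn": "servo_tool", "kwargs": {"increments": "-0.5 0 0 0 0 0;-1.5 0 0 0 0 0;-2.5 0 0 0 0 0;-3 0 0 0 0 0;-3 0 0 0 0 0;-3 0 0 0 0 0"}}

```text
time_s: 15.22
eef_pos: [0.4733, -0.1219, 0.133]
eef_rot: [0.153, 1.562, -0.157]
force: [-0.1, 0.0, -1.9]
gripper_width: 0.209
```

```bash
cat >> h.py <<'E'
NUT=np.array([.5896,.0954])
def hand(theta,back,z=.0815,L=.1):  # TCP for wrench heading theta, retracted by back along mouth
    t=np.radians(theta); h=np.radians(theta+165)
    o=NUT-back*np.array([np.cos(t),np.sin(t)]); return np.r_[o+L*np.array([np.cos(h),np.sin(h)]),z],yawrot(theta+75)
E
python3 - <<'E'
from h import *
st();ftl()
P,Rt=hand(-8.5,.05,.13); print(P,row(P,Rt))
P,Rt=hand(-8.5,.05); print(P)
shot('side','s7',(240,150,440,300),4)
E
```

```text
t 15.2167 p [ 0.4733 -0.1219  0.133 ] x [ 0.003 -0.003 -1.   ] yaw_y 78.66 F [-0.12  0.02 -1.87] T [ 0.128 -0.017  0.015] g 0.209 q [-0.387  0.423  1.988 -0.002  0.727 -1.758]
tool F [ 1.87  0.   -0.13] tool T [-0.015  0.008  0.129]
[0.4484432  0.14266538 0.13      ] 0.055 6.363 -1.909 2.027 0.039 0.015
[0.4484432  0.14266538 0.0815    ]
```

View pics/s7.png

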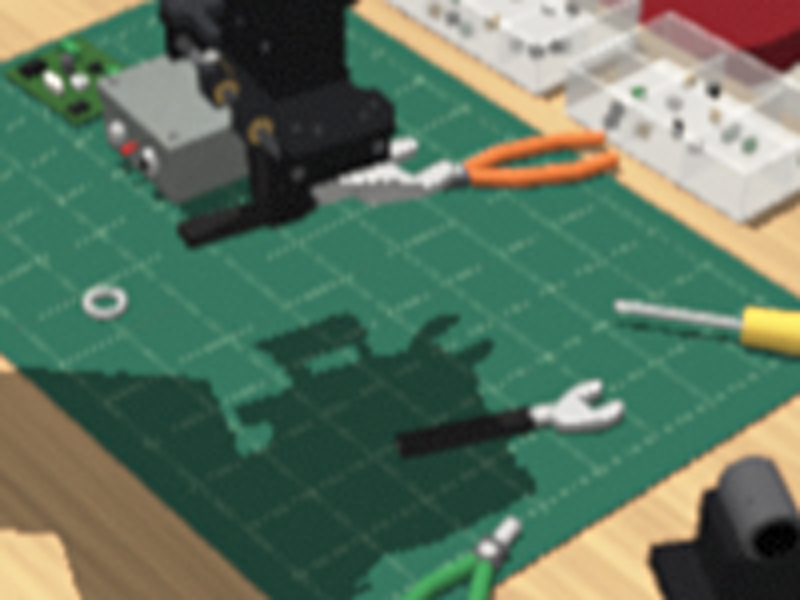

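>>> {"fn": "servo_tool", "kwargs": {"increments": "-0.4 6.36 -1.91 2.03 0 0;-0.4 6.36 -1.91 2.03 0 0;-0.4 6.36 -1.91 2.03 0 0;-0.4 6.36 -1.91 2.03 0 0;-0.4 6.36 -1.91 2.03 0 0;-0.4 6.36 -1.91 2.03 0 0;-0.4 6.36 -1.91 2.03 0 0;-0.4 6.36 -1.91 2.03 0 0;-0.4 6.36 -1.91 2.03 0 0;-0.4 6.36 -1.91 2.03 0 0"}}

```text
time_s: 16.1
eef_pos: [0.4479, 0.1422, 0.1468]
eef_rot: [0.32, 1.547, -0.324]
force: [0.2, -0.4, -2.1]
gripper_width: 0.209
```

```bash
python3 - <<'E'
from h import *
st();ftl()
P,Rt=hand(-8.5,.05); print(P,row(P,Rt))
E
```

```text
t 16.1 p [0.4479 0.1422 0.1468] x [-0.    -0.003 -1.   ] yaw_y 66.5 F [ 0.19 -0.44 -2.11] T [ 0.078 -0.124  0.021] g 0.209 q [ 0.168  0.381  2.014 -0.004  0.748 -0.99 ]
tool F [ 2.11 -0.33  0.35] tool T [-0.02  -0.082  0.121]
[0.4484432  0.14266538 0.0815    ] 1.632 0.022 0.007 -0.001 0.007 0.026
```

>>> {"fn": "servo_tool", "kwargs": {"increments": "0.8 0.02 0 0 0 0;1.4 0.02 0 0 0 0;1.63 0.02 0 0 0 0;1.63 0.02 0 0 0 0;1.63 0.02 0 0 0 0;1.63 0.02 0 0 0 0"}}

```text
time_s: 16.6
eef_pos: [0.4494, 0.1428, 0.0837]
eef_rot: [0.321, 1.543, -0.323]
force: [-0.4, -0.3, -2.5]
gripper_width: 0.208
```

```bash
python3 - <<'E'
from h import *
st();ftl()
for b in (.05,.03,.015,.0): 
  P,Rt=hand(-8.5,b); print(b,row(P,Rt))
shot('side','s8',(230,120,330,195),8); shot('top','t8',(160,130,260,205),8)
E
```

```text
t 16.6 p [0.4494 0.1428 0.0837] x [ 0.003 -0.002 -1.   ] yaw_y 66.44 F [-0.42 -0.31 -2.48] T [ 0.11  -0.062  0.056] g 0.208 q [ 0.169  0.49   2.069 -0.005  0.58  -0.987]
tool F [ 2.47 -0.45 -0.27] tool T [-0.055 -0.013  0.126]
0.05 0.055 -0.014 -0.020 -0.010 0.035 0.006
0.03 0.057 0.116 0.462 -0.010 0.035 0.006
0.015 0.058 0.214 0.825 -0.010 0.035 0.006
0.0 0.059 0.311 1.187 -0.010 0.035 0.006
```

View pics/s8.png

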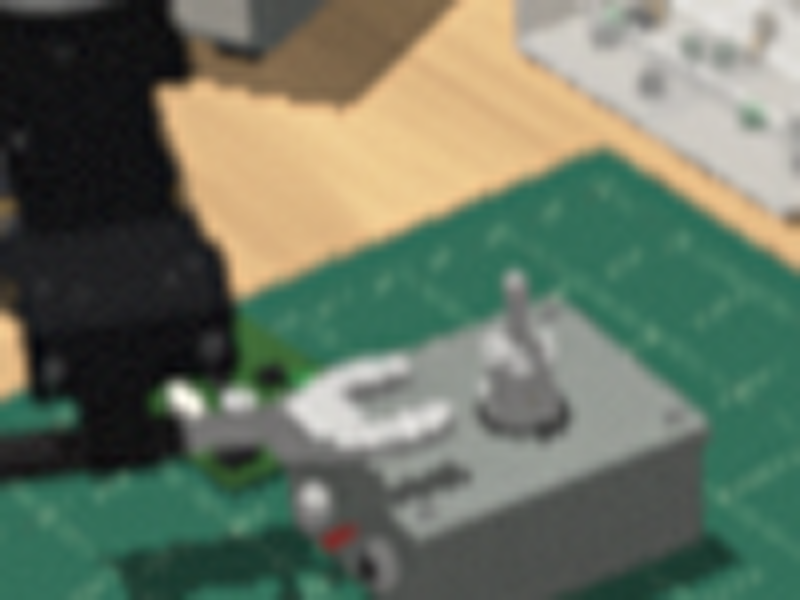

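View pics/t8.png

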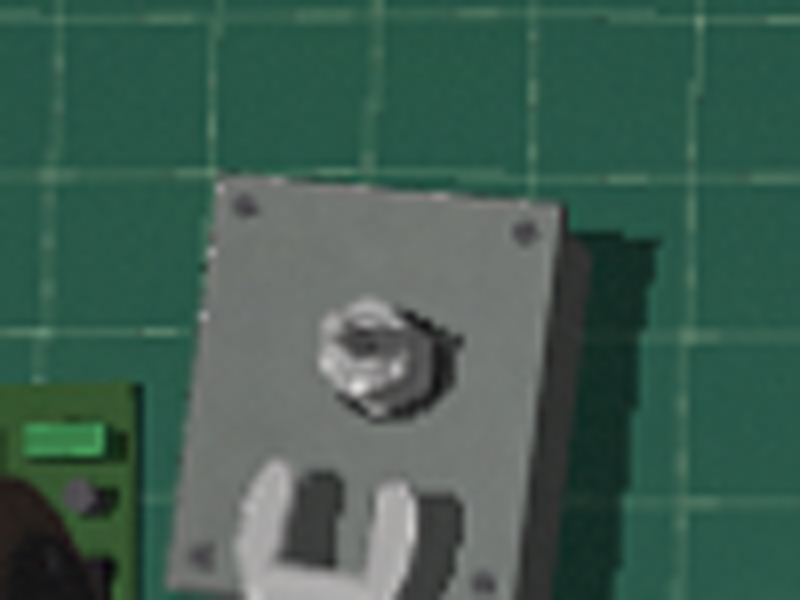

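>>> {"fn": "servo_tool", "kwargs": {"increments": "0.055 0.05 0.2 0 0.03 0;0.055 0.1 0.4 0 0.03 0;0.057 0.12 0.46 0 0.03 0;0.057 0.12 0.46 0 0.03 0;0.057 0.12 0.46 0 0.03 0"}}

```text
time_s: 17.12
eef_pos: [0.4677, 0.1402, 0.0806]
eef_rot: [0.321, 1.547, -0.323]
force: [-0.0, 0.7, -1.6]
gripper_width: 0.206
```

```bash
python3 - <<'E'
from h import *
st();ftl()
for b in (.03,.02,.01,.0): 
  P,Rt=hand(-8.5,b); print(b,row(P,Rt))
shot('top','t9',(160,130,260,205),8)
E
```

```text
t 17.1167 p [0.4677 0.1402 0.0806] x [-0.001 -0.001 -1.   ] yaw_y 66.47 F [-0.01  0.7  -1.6 ] T [ 0.007 -0.057  0.006] g 0.206 q [ 1.560e-01  5.120e-01  2.029e+00 -1.000e-03  6.010e-01 -1.003e+00]
tool F [ 1.59  0.64 -0.29] tool T [-0.006 -0.05   0.029]
0.03 -0.022 -0.005 0.016 -0.005 -0.004 0.012
0.02 -0.022 0.060 0.257 -0.005 -0.004 0.012
0.01 -0.022 0.125 0.499 -0.005 -0.004 0.012
0.0 -0.022 0.189 0.740 -0.005 -0.004 0.012
```

View pics/t9.png

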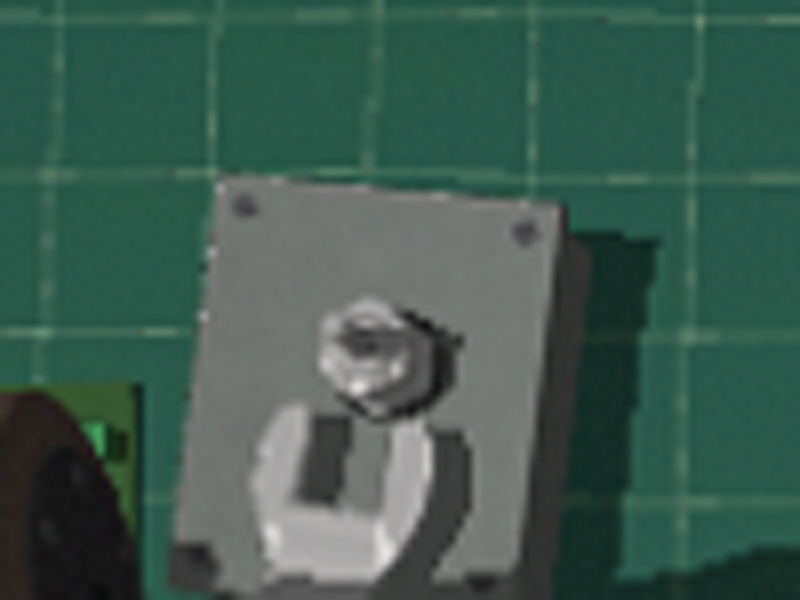

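>>> {"fn": "servo_tool", "kwargs": {"increments": "-0.02 0.03 0.13 0 0 0;-0.02 0.06 0.26 0 0 0;-0.02 0.095 0.38 0 0 0;-0.02 0.095 0.38 0 0 0;-0.02 0.095 0.38 0 0 0"}}

```text
time_s: 17.58
eef_pos: [0.4836, 0.1374, 0.0814]
eef_rot: [0.322, 1.547, -0.323]
force: [1.2, -3.5, -2.6]
gripper_width: 0.205
```

```bash
python3 - <<'E'
from h import *
st();ftl()
for b in (.015,.0): 
  P,Rt=hand(-8.5,b); print(b,row(P,Rt))
E
```

```text
t 17.5833 p [0.4836 0.1374 0.0814] x [-0.    -0.001 -1.   ] yaw_y 66.45 F [ 1.19 -3.46 -2.64] T [-0.41  -0.25  -0.192] g 0.205 q [ 0.146  0.525  1.995 -0.002  0.622 -1.012]
tool F [ 2.65 -2.7   2.47] tool T [ 0.192 -0.393 -0.276]
0.015 -0.002 -0.003 -0.013 -0.008 0.003 0.010
0.0 -0.002 0.094 0.349 -0.008 0.003 0.010
```

>>> {"fn": "servo_tool", "kwargs": {"increments": "0 0.00 0.08 0 0 0;0 0.03 0.17 0 0 0;0 0.055 0.26 0 0 0;0 0.08 0.35 0 0 0;0 0.08 0.35 0 0 0"}}

```text
time_s: 18.0
eef_pos: [0.498, 0.1349, 0.0815]
eef_rot: [0.321, 1.547, -0.323]
force: [0.1, -1.6, -2.7]
gripper_width: 0.205
```

```bash
python3 - <<'E'
from h import *
st();ftl()
for b in (.0,): 
  P,Rt=hand(-8.5,b); print(b,row(P,Rt))
shot('top','t10',(160,130,260,205),8); shot('side','s10',(230,120,330,195),8)
E
```

```text
t 18.0 p [0.498  0.1349 0.0815] x [-0.    -0.001 -1.   ] yaw_y 66.47 F [ 0.07 -1.64 -2.74] T [-0.265 -0.187 -0.113] g 0.205 q [ 0.137  0.538  1.963 -0.002  0.641 -1.022]
tool F [ 2.74 -1.47  0.72] tool T [ 0.113 -0.277 -0.169]
0.0 -0.001 0.008 -0.006 -0.004 0.002 0.009
```

View pics/t10.png

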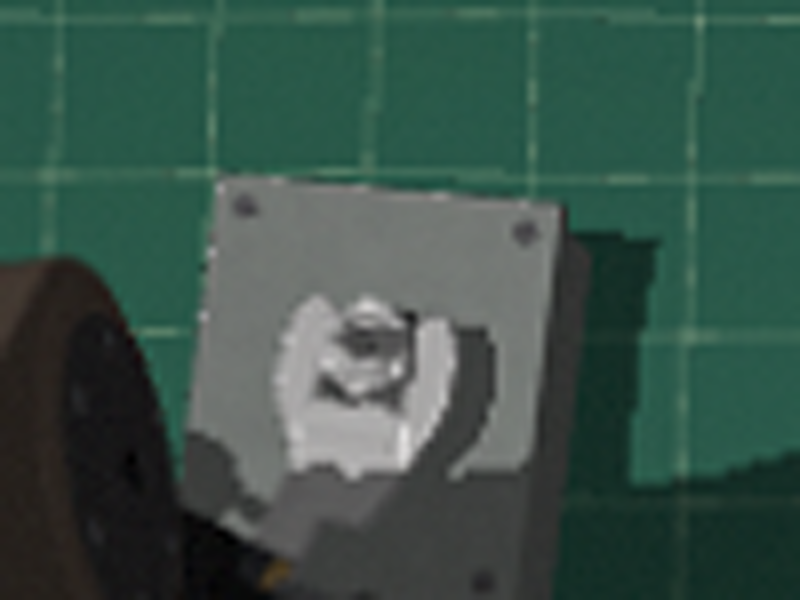

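View pics/s10.png

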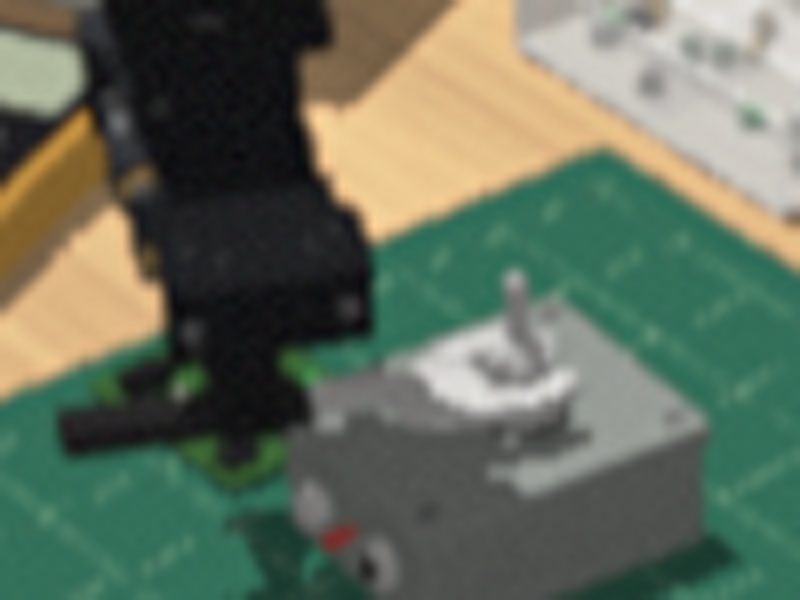

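```bash
cat >> h.py <<'E'
def arc(t0,t1,n,hold=2):
    p0,R0=hand(t0,0); 
    L=[row(*hand(t,0),p0,R0) for t in np.linspace(t0,t1,n+1)[1:]]; L+= [L[-1]]*hold
    print(";".join(" ".join(f"{float(v):.3g}" if abs(float(v))>.004 else "0" for v in l.split()) for l in L))
E
python3 - <<'E'
from h import *
arc(-8.5,-36.5,7)
E
```

```text
0 0.174 0.006 0.667 0 0;0 0.348 0.024 1.33 0 0;0 0.52 0.055 2 0 0;0 0.689 0.097 2.67 0 0;0 0.855 0.151 3.33 0 0;0 1.02 0.216 4 0 0;0 1.17 0.293 4.67 0 0;0 1.17 0.293 4.67 0 0;0 1.17 0.293 4.67 0 0
```

>>> {"fn": "servo_tool", "kwargs": {"increments": "0 0.174 0.006 0.667 0 0;0 0.348 0.024 1.33 0 0;0 0.52 0.055 2 0 0;0 0.52 0.055 2 0 0"}}

```text
time_s: 18.43
eef_pos: [0.5077, 0.1536, 0.0814]
eef_rot: [0.486, 1.516, -0.488]
force: [-0.8, -6.5, -2.3]
gripper_width: 0.206
```

```bash
python3 - <<'E'
from h import *
st();ftl()
P,Rt=hand(-20.5,0); print(row(P,Rt))
E
```

```text
t 18.4333 p [0.5077 0.1536 0.0814] x [-0.001 -0.001 -1.   ] yaw_y 54.34 F [-0.76 -6.55 -2.35] T [-1.093 -0.131 -0.157] g 0.206 q [ 0.17   0.553  1.927 -0.002  0.662 -0.777]
tool F [ 2.36 -5.76  3.19] tool T [ 0.158 -0.743 -0.812]
-0.003 0.005 0.012 -0.026 0.001 0.014
```

>>> {"fn": "servo_tool", "kwargs": {"increments": "0 0.174 0.006 0.667 0 0;0 0.348 0.024 1.33 0 0;0 0.52 0.055 2 0 0;0 0.689 0.097 2.67 0 0;0 0.855 0.151 3.33 0 0;0 1.02 0.216 4 0 0;0 1.17 0.293 4.67 0 0;0 1.17 0.293 4.67 0 0"}}

```text
time_s: 19.1
eef_pos: [0.5441, 0.1847, 0.0812]
eef_rot: [0.862, 1.394, -0.864]
force: [-3.9, -1.5, -2.1]
gripper_width: 0.207
```

```bash
python3 - <<'E'
from h import *
st();ftl()
P,Rt=hand(-48.5,0); print(row(P,Rt))
E
```

```text
t 19.1 p [0.5441 0.1847 0.0812] x [-0.002 -0.001 -1.   ] yaw_y 26.44 F [-3.89 -1.47 -2.08] T [-0.266  0.494  0.043] g 0.207 q [ 2.130e-01  5.990e-01  1.817e+00 -1.000e-03  7.270e-01 -2.480e-01]
tool F [ 2.09 -4.14 -0.42] tool T [-0.043 -0.019 -0.561]
-0.008 0.021 0.005 -0.010 0.002 0.018
```

>>> {"fn": "servo_tool", "kwargs": {"increments": "0 0.184 0.006 0.667 0 0;0 0.36 0.024 1.33 0 0;0 0.53 0.055 2 0 0;0 0.7 0.097 2.67 0 0;0 0.87 0.151 3.33 0 0;0 1.03 0.22 4 0 0;0 1.19 0.3 4.67 0 0;0 1.19 0.3 4.67 0 0"}}

```text
time_s: 19.77
eef_pos: [0.5919, 0.1952, 0.0811]
eef_rot: [1.228, 1.198, -1.231]
force: [-4.4, 5.0, -2.3]
gripper_width: 0.204
```

```bash
python3 - <<'E'
from h import *
st();ftl()
P,Rt=hand(-76.5,0); print(row(P,Rt))
shot('top','t11',(160,130,260,205),8); shot('side','s11',(230,120,330,195),8)
E
```

```text
t 19.7667 p [0.5919 0.1952 0.0811] x [-0.002 -0.    -1.   ] yaw_y -1.54 F [-4.36  4.96 -2.33] T [ 0.783  0.879 -0.1  ] g 0.204 q [0.213 0.653 1.692 0.    0.799 0.239]
tool F [ 2.34 -4.48 -4.85] tool T [ 0.098  0.759 -0.9  ]
-0.011 0.008 -0.004 -0.007 0.003 0.019
```

View pics/t11.png

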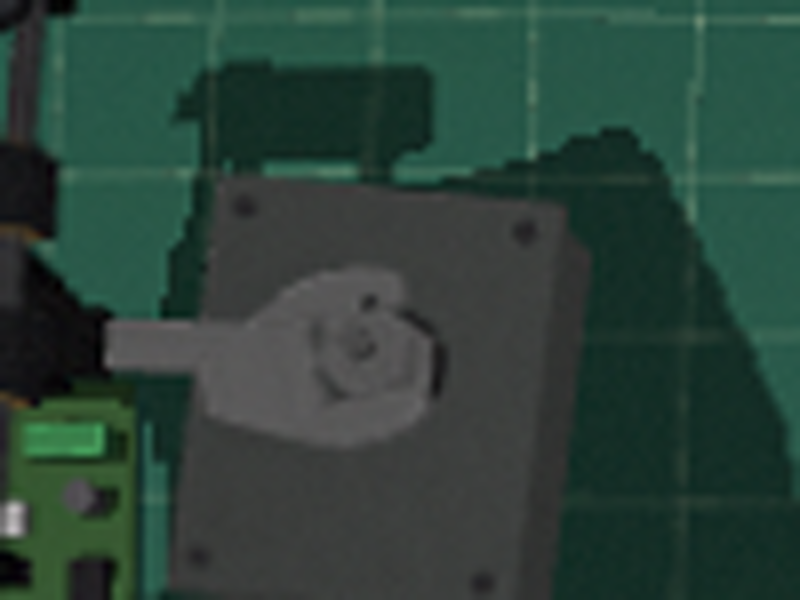

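View pics/s11.png

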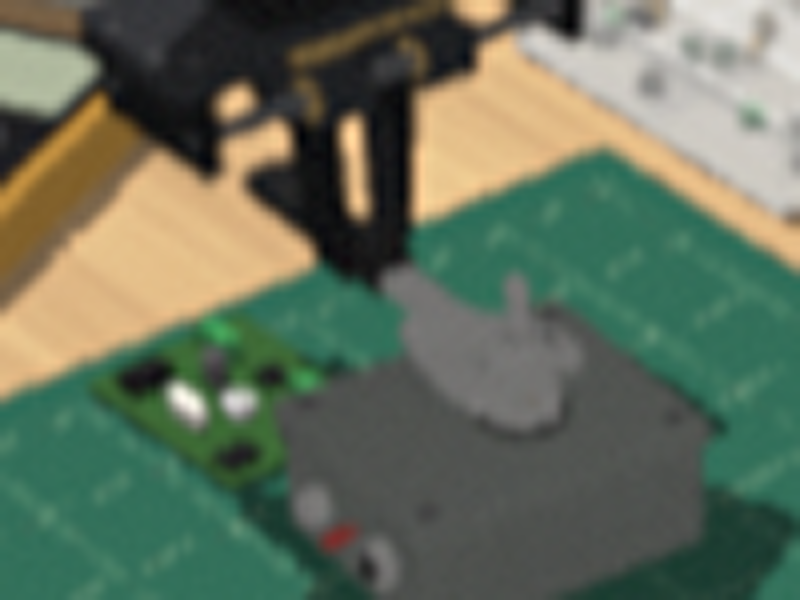

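>>> {"fn": "servo_tool", "kwargs": {"increments": "0 0.174 -0.01 0.667 0 0;0 0.348 0.004 1.33 0 0;0 0.52 0.035 2 0 0;0 0.689 0.077 2.67 0 0;0 0.855 0.131 3.33 0 0;0 1.02 0.196 4 0 0;0 1.17 0.273 4.67 0 0;0 1.17 0.273 4.67 0 0;0 1.17 0.273 4.67 0 0"}}

```text
time_s: 20.62
eef_pos: [0.6379, 0.1829, 0.0811]
eef_rot: [1.573, 0.923, -1.577]
force: [-3.3, 2.4, -2.3]
gripper_width: 0.207
```

```bash
python3 - <<'E'
from h import *
st();ftl()
P,Rt=hand(-104.5,0); print(row(P,Rt))
shot('top','t12',(160,130,260,205),8)
E
```

```text
t 20.6167 p [0.6379 0.1829 0.0811] x [-0.002 -0.001 -1.   ] yaw_y -29.28 F [-3.27  2.36 -2.26] T [ 0.549  0.502 -0.021] g 0.207 q [ 0.18   0.699  1.583 -0.     0.861  0.691]
tool F [ 2.26 -4.   -0.46] tool T [ 0.019  0.233 -0.707]
-0.010 0.027 -0.001 0.036 0.013 0.011
```

View pics/t12.png

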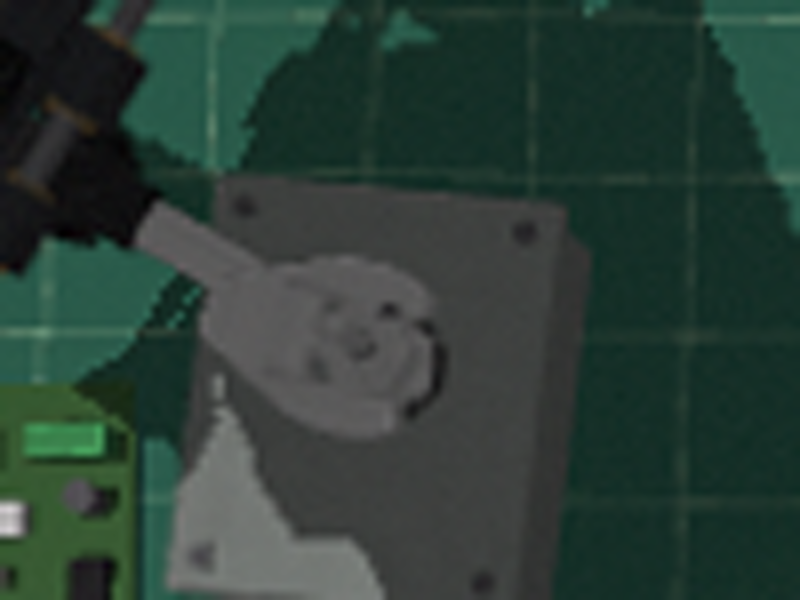

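```bash
python3 - <<'E'
from h import *
c=lambda p:[(p[0]+.5)/8-.5+160,(p[1]+.5)/8-.5+130]
for p in [(370,300),(390,310)]:
    q=onplane("top",[c(p)],.085)[0,:2]-NUT; print(q,np.hypot(*q),np.degrees(np.arctan2(q[1],q[0])))
E
```

```text
[ 0.01518614 -0.00024603] 0.015188136893497734 -0.9281760942193447
[ 0.0123363  -0.00616496] 0.01379097843109882 -26.553169928193874
```

```bash
python3 - <<'E'
from h import *
arc(-104.5,-96.5,3,2)
p0,R0=hand(-96.5,0)
for b in (.01,.03,.06): print(b,row(*hand(-96.5,b),p0,R0))
E
```

```text
0 -0.116 0 -0.444 0 0;0 -0.232 0.011 -0.889 0 0;0 -0.348 0.024 -1.33 0 0;0 -0.348 0.024 -1.33 0 0;0 -0.348 0.024 -1.33 0 0
0.01 0.000 -0.065 -0.241 0.000 0.000 0.000
0.03 0.000 -0.194 -0.724 0.000 0.000 0.000
0.06 0.000 -0.388 -1.449 0.000 0.000 0.000
```

>>> {"fn": "servo_tool", "kwargs": {"increments": "0 -0.12 0 -0.44 0 0;0 -0.23 0.01 -0.89 0 0;0 -0.35 0.02 -1.33 0 0;0 -0.35 0.02 -1.33 0 0"}}

```text
time_s: 21.0
eef_pos: [0.6251, 0.189, 0.0813]
eef_rot: [1.475, 1.01, -1.478]
force: [-2.1, -1.9, -2.1]
gripper_width: 0.203
```

```bash
python3 - <<'E'
from h import *
st();ftl()
for b in (0,.01,.06): print(b,row(*hand(-96.5,b)))
E
```

```text
t 21.0 p [0.6251 0.189  0.0813] x [-0.001 -0.002 -1.   ] yaw_y -21.23 F [-2.13 -1.91 -2.06] T [-0.233  0.179 -0.092] g 0.203 q [ 0.193  0.686  1.612 -0.002  0.845  0.565]
tool F [ 2.07 -1.29  2.54] tool T [ 0.092 -0.282 -0.082]
0 -0.004 0.032 0.004 0.044 0.018 0.004
0.01 -0.004 -0.032 -0.238 0.044 0.018 0.004
0.06 -0.006 -0.349 -1.447 0.044 0.018 0.004
```

>>> {"fn": "servo_tool", "kwargs": {"increments": "0 -0.03 -0.1 0 0 0;0 -0.05 -0.24 0 0 0;0 -0.1 -0.4 0 0 0;0 -0.1 -0.4 0 0 0"}}

```text
time_s: 21.33
eef_pos: [0.6288, 0.2063, 0.0815]
eef_rot: [1.481, 1.006, -1.48]
force: [-0.0, 0.6, -2.2]
gripper_width: 0.2
```

```bash
python3 - <<'E'
from h import *
st();ftl()
for b in (0.017,.07): print(b,row(*hand(-96.5,b)))
E
```

```text
t 21.3333 p [0.6288 0.2063 0.0815] x [ 0.001 -0.001 -1.   ] yaw_y -21.56 F [-0.03  0.63 -2.24] T [ 0.015 -0.131 -0.01 ] g 0.2 q [ 2.170e-01  6.960e-01  1.589e+00 -1.000e-03  8.560e-01  5.940e-01]
tool F [ 2.24 -0.26 -0.57] tool T [0.011 0.062 0.117]
0.017 -0.001 -0.007 0.028 -0.011 0.002 -0.009
0.07 -0.002 -0.351 -1.252 -0.011 0.002 -0.009
```

>>> {"fn": "servo_tool", "kwargs": {"increments": "0 -0.1 -0.4 0 0 0;0 -0.22 -0.8 0 0 0;0 -0.35 -1.25 0 0 0;0 -0.35 -1.25 0 0 0;-1 -0.35 -1.25 0 0 0;-2 -0.35 -1.25 0 0 0;-3 -0.35 -1.25 0 0 0;-3 -0.35 -1.25 0 0 0"}}

```text
time_s: 22.0
eef_pos: [0.6364, 0.2589, 0.2099]
eef_rot: [1.489, 1.003, -1.47]
force: [1.0, 0.0, -1.0]
gripper_width: 0.203
```

```bash
python3 - <<'E'
from h import *
st();ftl()
print(row([.54,.05,.2],yawrot(40)))
shot('top','t13',(160,130,260,205),8); shot('side','s13',(230,120,330,195),8)
E
```

```text
t 22.0 p [0.6364 0.2589 0.2099] x [ 0.011  0.003 -1.   ] yaw_y -21.54 F [ 1.03  0.02 -0.98] T [ 0.063 -0.15  -0.016] g 0.203 q [ 2.910e-01  5.880e-01  1.415e+00 -1.000e-03  1.127e+00  6.670e-01]
tool F [ 0.99  0.95 -0.39] tool T [0.016 0.114 0.116]
0.206 -0.326 5.744 -10.257 -0.008 -0.117
```

View pics/t13.png

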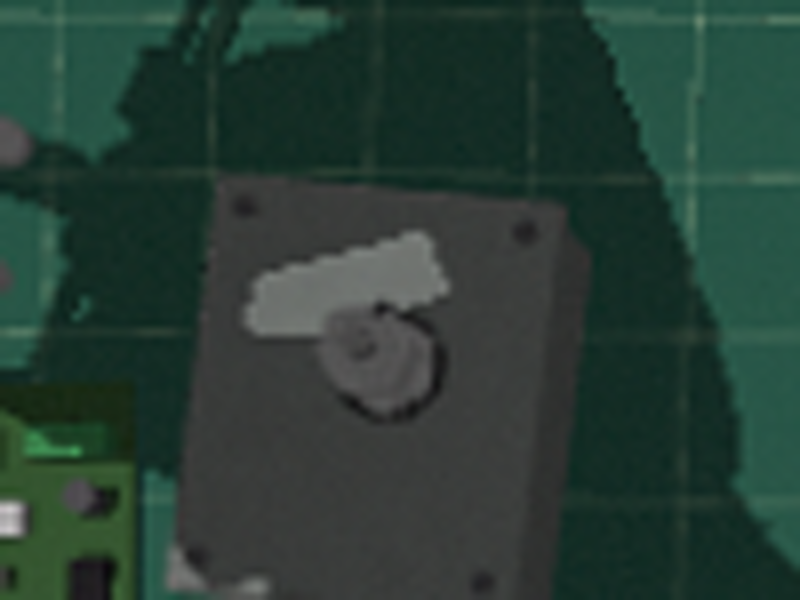

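>>> {"fn": "servo_tool", "kwargs": {"increments": "0.2 -0.33 5.74 -10.26 0 -0.12;0.2 -0.33 5.74 -10.26 0 -0.12;0.2 -0.33 5.74 -10.26 0 -0.12;0.2 -0.33 5.74 -10.26 0 -0.12;0.2 -0.33 5.74 -10.26 0 -0.12;0.2 -0.33 5.74 -10.26 0 -0.12;0.2 -0.33 5.74 -10.26 0 -0.12;0.2 -0.33 5.74 -10.26 0 -0.12;0.2 -0.33 5.74 -10.26 0 -0.12;0.2 -0.33 5.74 -10.26 0 -0.12"}}

```text
time_s: 22.93
eef_pos: [0.5364, 0.0485, 0.1921]
eef_rot: [0.673, 1.474, -0.688]
force: [0.3, 0.1, -3.2]
gripper_width: 0.204
```

```bash
python3 - <<'E'
from h import *
st();ftl()
print(row([.4736,-.1222,.06],yawrot(78.67)))
E
```

```text
t 22.9333 p [0.5364 0.0485 0.1921] x [-0.015 -0.003 -1.   ] yaw_y 40.17 F [ 0.29  0.05 -3.18] T [ 0.079 -0.161 -0.014] g 0.204 q [-0.031  0.41   1.798 -0.004  0.949 -0.729]
tool F [3.17 0.3  0.17] tool T [ 0.013 -0.043  0.174]
3.338 -3.909 2.273 -6.418 -0.111 0.098
```

>>> {"fn": "servo_tool", "kwargs": {"increments": "0 -3.9 2.27 -6.42 -0.11 0.1;0 -3.9 2.27 -6.42 -0.11 0.1;0 -3.9 2.27 -6.42 -0.11 0.1;0 -3.9 2.27 -6.42 -0.11 0.1;1 -3.9 2.27 -6.42 -0.11 0.1;2 -3.9 2.27 -6.42 -0.11 0.1;3 -3.9 2.27 -6.42 -0.11 0.1;3.3 -3.9 2.27 -6.42 -0.11 0.1;3.3 -3.9 2.27 -6.42 -0.11 0.1"}}

```text
time_s: 23.68
eef_pos: [0.4719, -0.121, 0.0587]
eef_rot: [0.163, 1.57, -0.158]
force: [-0.7, 0.7, -3.0]
gripper_width: 0.202
```

```bash
python3 - <<'E'
from h import *
st();ftl()
print(row([.4736,-.1222,.013],yawrot(78.67)))
shot('side','s14',(240,150,440,300),4)
E
```

```text
t 23.6833 p [ 0.4719 -0.121   0.0587] x [-0.005  0.003 -1.   ] yaw_y 78.29 F [-0.74  0.72 -2.99] T [ 0.115 -0.083 -0.004] g 0.202 q [-3.870e-01  5.520e-01  2.044e+00  2.000e-03  5.510e-01 -1.755e+00]
tool F [ 2.99  0.55 -0.85] tool T [ 0.003 -0.058  0.129]
1.143 -0.024 0.055 -0.063 -0.052 -0.020
```

View pics/s14.png

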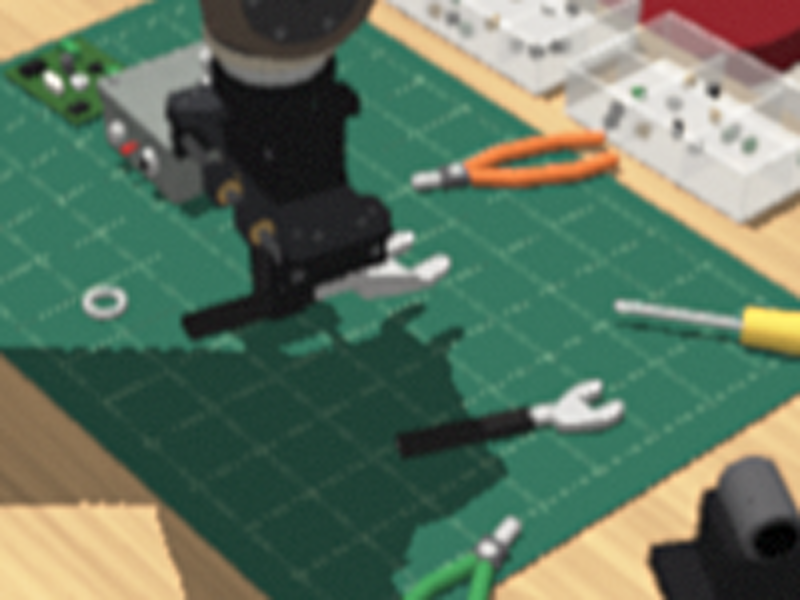

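>>> {"fn": "servo_tool", "kwargs": {"increments": "0.5 -0.024 0.055 -0.06 -0.05 0;0.8 -0.024 0.055 -0.06 -0.05 0;0.95 -0.024 0.055 -0.06 -0.05 0;1.05 -0.024 0.055 -0.06 -0.05 0;1.1 -0.024 0.055 -0.06 -0.05 0;1.1 -0.024 0.055 -0.06 -0.05 0;1.1 -0.024 0.055 -0.06 -0.05 0"}}

```text
time_s: 24.32
eef_pos: [0.4765, -0.1231, 0.0195]
eef_rot: [0.152, 1.557, -0.153]
force: [0.3, 0.3, -2.8]
gripper_width: 0.203
```

```bash
python3 - <<'E'
from h import *
st();ftl()
print(row([.4736,-.1222,.013],yawrot(78.67)))
E
```

```text
t 24.3167 p [ 0.4765 -0.1231  0.0195] x [ 0.009 -0.001 -1.   ] yaw_y 78.84 F [ 0.26  0.31 -2.77] T [ 0.121 -0.052  0.009] g 0.203 q [-0.388  0.627  2.062  0.005  0.444 -1.769]
tool F [2.77 0.35 0.18] tool T [-0.008 -0.027  0.128]
0.162 0.008 -0.077 0.029 0.082 -0.004
```

>>> {"fn": "servo_tool", "kwargs": {"increments": "0.05 0 -0.03 0.03 0.08 0;0.1 0 -0.04 0.03 0.08 0;0.14 0 -0.04 0.03 0.08 0;0.15 0 -0.04 0.03 0.08 0;0.15 0 -0.04 0.03 0.08 0;0.15 0 -0.04 0.03 0.08 0"}}

```text
time_s: 24.82
eef_pos: [0.4747, -0.1228, 0.0129]
eef_rot: [0.156, 1.566, -0.155]
force: [-0.6, -0.3, 1.9]
gripper_width: 0.202
```

```bash
python3 -c "from h import *;st();ftl()"
```

```text
t 24.8167 p [ 0.4747 -0.1228  0.0129] x [-0.     0.001 -1.   ] yaw_y 78.66 F [-0.56 -0.3   1.91] T [ 0.116 -0.037  0.055] g 0.202 q [-3.880e-01  6.400e-01  2.063e+00  1.000e-03  4.390e-01 -1.762e+00]
tool F [-1.91 -0.4  -0.5 ] tool T [-0.055 -0.014  0.121]
```

Wrench is bearing on the mat. Release with low force, open to about half, and lift straight up.

>>> {"fn": "servo_tool", "kwargs": {"increments": "0 0 0 0 0 0;0 0 0 0 0 0;0 0 0 0 0 0;0 0 0 0 0 0;0 0 0 0 0 0", "claw": 0.5}}

```text
time_s: 25.23
eef_pos: [0.4747, -0.1228, 0.0128]
eef_rot: [0.156, 1.566, -0.155]
force: [0.2, 0.3, -0.9]
gripper_width: 0.479
```

>>> {"fn": "servo_tool", "kwargs": {"increments": "-0.5 0 0 0 0 0;-1.5 0 0 0 0 0;-2.5 0 0 0 0 0;-3.5 0 0 0 0 0;-4.5 0 0 0 0 0;-4.5 0 0 0 0 0"}}

```text
time_s: 25.73
eef_pos: [0.4769, -0.1237, 0.1994]
eef_rot: [0.153, 1.556, -0.157]
force: [0.4, -0.7, 0.4]
gripper_width: 0.502
```

```bash
python3 -c "
from h import *
st();ftl()
print(row([.3,-.5,.25],yawrot(20)))
shot('side','s15'); shot('top','t15')"
```

```text
t 25.7333 p [ 0.4769 -0.1237  0.1994] x [ 0.009 -0.003 -1.   ] yaw_y 78.68 F [ 0.45 -0.66  0.37] T [ 0.091 -0.194 -0.015] g 0.502 q [-3.880e-01  3.300e-01  1.910e+00  1.000e-03  8.930e-01 -1.762e+00]
tool F [-0.36 -0.56  0.57] tool T [ 0.016 -0.172  0.127]
-1.274 -10.094 -2.478 9.780 0.088 -0.034
```

View pics/s15.png

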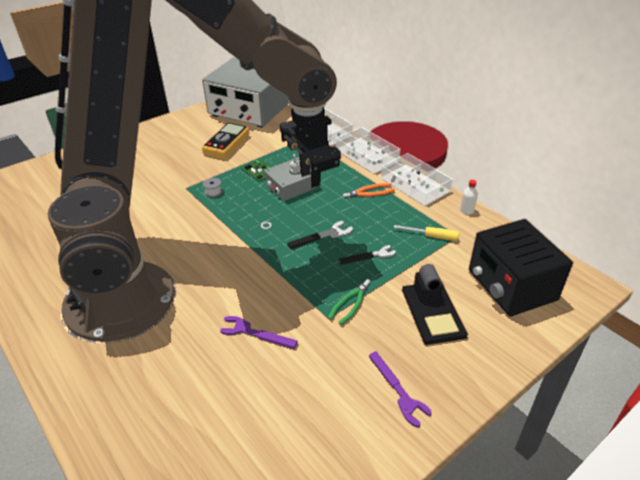

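View pics/t15.png

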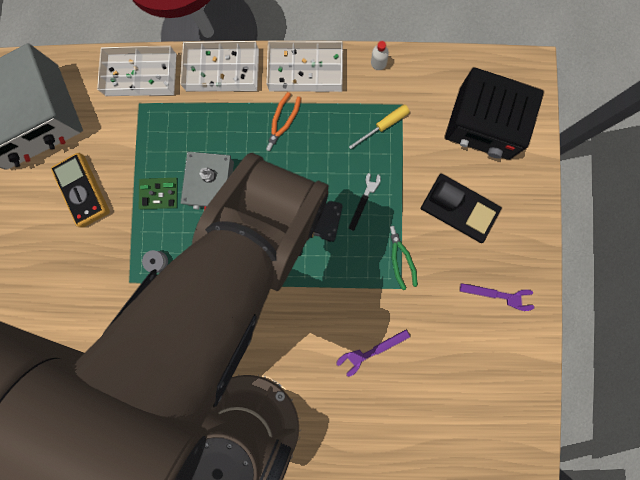

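>>> {"fn": "servo_tool", "kwargs": {"increments": "-1 -8 -2 2 0 0;-1 -8 -2 3 0 0;-1 -8 -2 4 0 0;-1 -8 -2 5 0 0;-1 -8 -2 5 0 0;-1 -8 -2 5 0 0;-1 -8 -2 5 0 0;-1 -8 -2 5 0 0;-1 -8 -2 5 0 0;-1 -8 -2 5 0 0"}}

```text
time_s: 26.67
eef_pos: [0.3321, -0.422, 0.2308]
eef_rot: [0.569, 1.499, -0.565]
force: [-0.3, 0.7, 0.0]
gripper_width: 0.499
```

```bash
python3 -c "
from h import *
st()
a=shot('top','t16'); cv2.imwrite('pics/t16n.png',cv2.resize(a[155:195,185:230],None,fx=14,fy=14,interpolation=cv2.INTER_CUBIC)); cv2.imwrite('pics/t16w.png',cv2.resize(a[170:270,270:400],None,fx=6,fy=6,interpolation=cv2.INTER_CUBIC))"
```

```text
t 26.6667 p [ 0.3321 -0.422   0.2308] x [-0.002  0.003 -1.   ] yaw_y 48.47 F [-0.26  0.66  0.03] T [ 0.048 -0.131  0.019] g 0.499 q [-1.027  0.359  1.762 -0.     1.025 -1.873]
```

View pics/t16n.png

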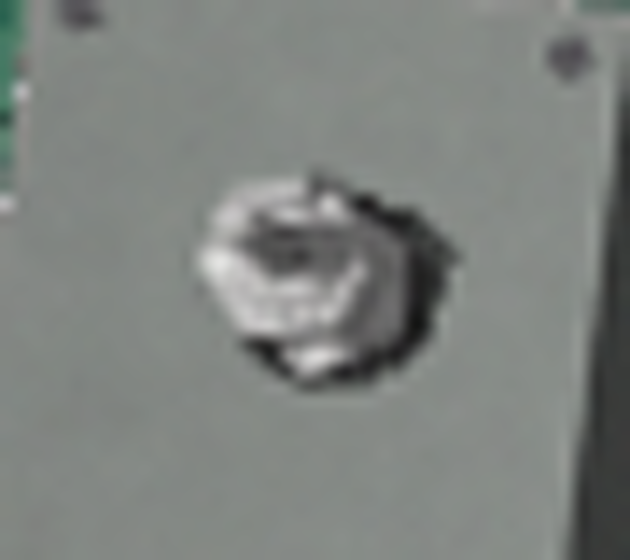

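View pics/t16w.png

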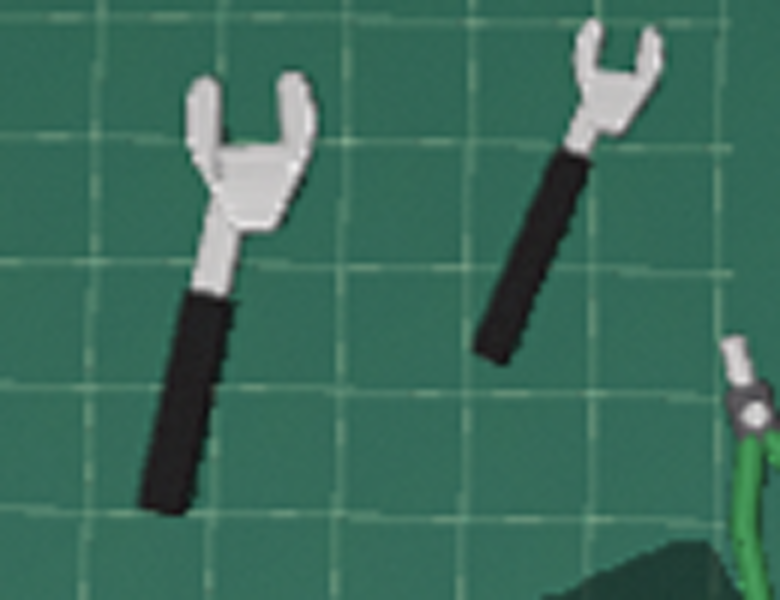

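>>> {"fn": "servo_tool", "kwargs": {"increments": "0 0 0 0 0 0;0 0 0 0 0 0;0 0 0 0 0 0;0 0 0 0 0 0"}}

```text
time_s: 27.05
eef_pos: [0.334, -0.4202, 0.2326]
eef_rot: [0.564, 1.497, -0.563]
force: [-0.1, 0.7, 0.3]
gripper_width: 0.503
```

```bash
python3 -c "
from h import *
st(); print(r.finish_job())"
```

```text
t 27.05 p [ 0.334  -0.4202  0.2326] x [-0.001  0.001 -1.   ] yaw_y 48.75 F [-0.11  0.74  0.34] T [-0.047 -0.145  0.031] g 0.503 q [-1.022  0.355  1.762 -0.     1.026 -1.873]
the job is handed in; nothing more can be done
None
```

The job is done and handed in at about 27 s; no verdict was reported.

- **By hand:** I ran the nut down about 104° clockwise with the fingers. The torque stayed near zero, then rose to 0.2 and 0.38 N m, so I stopped there and let go.
- **With the wrench:** I slid the larger wrench fully on, with only a few newtons of side force. It turned the nut to an estimated 94° past finger-tight, at a steady torque of about 0.4 N m. I then eased it back 8° to release the spring and drew it off without load.
- **Laying it back:** The wrench went back flat on the mat at its old place.

**Last checks:** The final top picture shows the wrench lying on the mat and the smaller wrench and pliers where they were. The earlier full pictures show nothing else on the bench moved. The nut's corner positions match the expected angle. The arm was well clear of everything.

**Weaker checks:**
- The black mark read 7 to 15° off the angle I expected from the wrench. I put that down to coarse pixels and camera offset.
- The free-running drag of 0.08 N m was too small to show above the sensor noise.
- The 94° rests on a finger-tight angle known only to 1 or 2°, plus an assumed few degrees of wrench play.

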